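# Scoop stray bottle caps from under the bench shelf

### The arm

A 6-joint arm with a two-finger parallel gripper is mounted at the origin on the work surface. World frame = base frame: x ahead of the robot, y to its left, z up, the work surface at z = 0. Lengths are in mm, angles in rad, forces in N, time in s.
With the tool pointing down it reaches from about 350 to 800 mm from the base axis. Payload 7.3 kg.
Tool frame: the origin (TCP) lies on the front face of the gripper's body, between the roots of the fingers; the fingertips stand 73 mm ahead of it and the grasp point (between the pads) lies 54 mm ahead of it; z points along the fingers, y is the line along which they close (so a half turn about z gives the same grasp; the last joint's range is limited). The gripper opens to 85 mm and grips with 20 to 120 N. Pads are 22 mm wide; open, the fingers measure 114 mm over their backs; the gripper's body (76 mm by 85 mm) begins 54 mm behind the grasp point. The pads swing forward as they close: fully open they stand 13 mm farther back than shut.
Start: joints at [1.03, 0.342, 1.524, -0, 1.275, -0.146], TCP at [201.911, 484.633, 303.922] pointing down, gripper open.
Joint ranges: [-2.53, 2.53], [-0.77, 2.02], [0.04, 2.7], [-1, 4.14], [0.28, 2.66], [-3.11, 3.11]. Speed limits (rad/s): [2.57, 2.57, 3.14, 3.14, 3.14, 3.14].

### API

Orientations are given as a rotation vector (axis times angle).
In Python, from rig import ctrl gives the robot as it stands. The module is installed in compiled form; this text tells all that it offers.
- The arm moves only by the shell command python3 -m jog 'ROWS' [FORCE]. ROWS is JSON, a list of rows, each an object with "translation": the shift along the tool's x, y, z as a fraction of full scale, a list of three; "dr": the turn, a rotation vector about the tool's x, y, z as a fraction of full scale, a list of three; "hand": the opening, from -1 (shut) to 1 (fully open). In form: [{"translation": [x, y, z], "dr": [wx, wy, wz], "hand": hand}, ...]. A call has 1 to 12 rows; each row shifts and turns the commanded pose from where the row before left it, along the tool's axes as they then stand; what a row does not reach is not made up. Full scale, the value 1, is 2.5 cm for a shift and 8 degrees for a turn. A row lasts 1/8 s, in which the tool goes at most 62.5 mm and 10.7 degrees, less where a joint would pass 70% of its speed; a pose out of reach is approached as far as the arm can. A call with a number of a shift or a turn outside -1 to 1 is refused whole. A call with a gripper value outside its range is refused whole. The fingers move at their own pace and stop on an object; FORCE is the grip in N (left out, the last holds). Time passes only in rows, so rows that do not move let the fingers close. It gives the time, the measured TCP pose, the force, the opening and the grip force at its end, in the units of the state.
- ctrl.observe(): the state, without advancing time (a new reading comes with each control period).
- ctrl.snapshot(name): name is "scene" or "top"; returns a dict with "img" (480x640x3 uint8, red, green, blue), "camera_matrix" (3x3 intrinsics, pixels), "R" (3x3) and "t" (3): a world point X has camera coordinates R X + t. Camera axes: x right, y down, z forward; pixel columns grow to the right and rows downward; lengths in mm; the calibration is good to about 2 mm. A picture is of the moment at which its call begins. There is no depth.
- ctrl.close_job(): hands the job in; it is judged then, once.
The state is a dict: "time_s": time; "qpos": joint angles; "qd": joint speeds; "tau": joint torques, N m; "ee_pos": TCP position; "tool_rot": TCP orientation; "ft_force": force on the tool from outside, world axes, zero at the start; "ft_torque": the same for the moment, N m; "gripper_width": finger opening in mm; "gripper_force": force on a finger pad.
Only numpy, scipy, OpenCV 4.12 (cv2) and the standard library are available. Lean on these libraries where they do the work, as an engineer would, in place of code of your own. Each camera call takes 0.05 s, during which the arm holds its last target. There are 200 camera calls.

### The job

Blue bottle caps have rolled under the low clear shelf. Slide the orange scoop under the shelf's front lip, draw every cap out with it (never put the gripper's fingers to a cap under the shelf), and then set all the caps down in the white tray. When every cap is in the tray, hang the scoop up by draping its roof-shaped handle over the rail so that it hangs level, and leave the bottle and the pen pot where they are.

Things in the scene. Friction and masses are not known exactly. Their poses are not given: they have to be found in the camera images.
- shelf: low fixed clear-plastic shelf. Origin on the bench (z=0) below the middle of the backstop's front face; -x points out of it, towards the robot; y along it. Board 450 mm wide, 10 mm thick, underside 45 mm up, from x=-100 (front lip) to +60 mm. Aluminium backstop on the bench, 440 wide, 30 high, front face x=0. Posts of radius 6 mm at y=+-215, x=-90 and +50; else open in front and at the sides
- shelf_lip (a point): middle of the lower edge of the shelf's front lip (shelf x = -102 mm, 45 mm above the bench), marked by a yellow strip along the lip's front
- scoop: orange flat scoop, about 240 g, loose, lying flat on the bench. Origin on its flat underside, straight below saddle and centre of mass; x to the nose, z up. Pan 150 mm wide (y), x=50 to 160 mm: floor 3 mm thick; side walls 3 mm thick at the outer edges, tops at z=15, only from x=50 to 124; rear wall at x=50 to 53, top at z=23. Behind the pan is an arched handle (see saddle, grip)
- saddle (a point): peak of the underside of the scoop's roof-shaped handle (scoop x=0, y=0, z=62 mm): the point that rests on the rail. The roof, 30 mm wide (y), slopes down 10 mm to uprights at x=+-46 to 51 mm; between them it is open from below. Dark steel counterweight at the tail, x=-63 to -39, 50 mm wide, 20 high, so that the scoop hangs level from the saddle
- nose (a point): middle of the scoop's sharp front edge (scoop x=160 mm, z=0), 0.4 mm thick; the floor thins to it from x=142 mm, so it slides beneath a cap that is held by the backstop
- grip (a point): gripping point (scoop x=0, y=0, z=92 mm) in the black upright fin on top of the handle: 12 mm thick (y), 50 mm long (x), z=64 to 116 mm; take it from above, fingers closing along the scoop's y
- rail: fixed steel rail: a horizontal round bar 12 mm thick and 200 mm long along its y, its axis 140 mm above the bench, on two posts (radius 8 mm) at y = -100 and +100 mm with round feet of radius 35 mm. Origin on the bench under the middle of the bar
- rail_mid (a point): middle of the rail's bar, on its axis, 140 mm above the bench
- tray: fixed white open tray, 220 mm (its x) by 170 mm (its y), rim 30 mm high, walls and floor 4 mm thick. Origin at the centre of its underside, on the bench
- cap0: blue plastic screw cap (all alike), a round cup 34 mm across and 18 mm high, 15 g, lying open side up on its flat closed end, whose bottom edge is rounded off; may be absent. Origin at the centre of its underside, z up
- cap1: blue plastic screw cap (all alike), a round cup 34 mm across and 18 mm high, 15 g, lying open side up on its flat closed end, whose bottom edge is rounded off; may be absent. Origin at the centre of its underside, z up
- cap2: blue plastic screw cap (all alike), a round cup 34 mm across and 18 mm high, 15 g, lying open side up on its flat closed end, whose bottom edge is rounded off; may be absent. Origin at the centre of its underside, z up
- cap3: blue plastic screw cap (all alike), a round cup 34 mm across and 18 mm high, 15 g, lying open side up on its flat closed end, whose bottom edge is rounded off; may be absent. Origin at the centre of its underside, z up
- cap4: blue plastic screw cap (all alike), a round cup 34 mm across and 18 mm high, 15 g, lying open side up on its flat closed end, whose bottom edge is rounded off; may be absent. Origin at the centre of its underside, z up
- cap5: blue plastic screw cap (all alike), a round cup 34 mm across and 18 mm high, 15 g, lying open side up on its flat closed end, whose bottom edge is rounded off; may be absent. Origin at the centre of its underside, z up
- bottle: bystander: small glass bottle with blue cap, 44 mm across, 90 mm high, on top of the shelf near one end. Origin at its underside
- pen_pot: bystander: dark pen pot, 52 mm across, 50 mm high with pens to 90 mm, on top of the shelf near the other end. Origin at its underside

How it is judged:
By the outcome, as a careful person would: the job done as asked, in the order asked, and still so for the second after the job is handed in, with the robot touching nothing.
Of cap0, cap1, cap2, cap3, cap4, cap5 only 4 to 6 are there at a start; the rules pass over those that are not, and their reading is None.
At some moment in a run one of cap0, cap1, cap2, cap3, cap4, cap5 may be knocked a few centimetres aside while the robot is not near it.
It also fails if it takes over 210 s, if anything falls off the work surface, if the arm or the gripper's body presses on something with over 40 N, if the wrist force passes 120 N, or if a joint passes its speed limit or range.

## Working session

There is one attempt and no reset: what is moved stays moved. The work goes in short steps, Python scripts to look and compute and a shell command to move; the robot and the scene stay as the last step left them, time stands still between calls to the robot, and variables do not carry over. Pictures are saved under pics/ and viewed, at most 16 in all, crops included, and the job is handed in when it is done.

```bash
mkdir -p pics; ls
python3 - <<'E'
from rig import ctrl
import cv2,numpy as np
for n in("scene","top"):
    s=ctrl.snapshot(n);cv2.imwrite(f"pics/{n}0.png",s["img"][:,:,::-1]);print(n,s["camera_matrix"],s["R"],s["t"])
print(ctrl.observe())
E
```

```text
pics
scene [[513.8967536    0.         308.77076659]
 [  0.         513.8967536  253.66114012]
 [  0.           0.           1.        ]] [[-0.58963186  0.80763409  0.00783883]
 [ 0.53484489  0.39771156 -0.74549745]
 [-0.60520675 -0.43537649 -0.66646238]] [ 340.63139953 -217.86690619 1426.01040369]
top [[592.26415955   0.         323.36103202]
 [  0.         592.26415955 225.49770736]
 [  0.           0.           1.        ]] [[-0.01880245 -0.99976753  0.01055208]
 [-0.98122925  0.01642581 -0.19214408]
 [ 0.19192608 -0.01396679 -0.98131   ]] [  -7.16860742  598.32001765 1205.39995006]
{'time_s': 0.1, 'qpos': array([ 1.03000535e+00,  3.42657200e-01,  1.52490917e+00,  1.17595725e-05,
        1.27541035e+00, -1.46022588e-01]), 'qd': array([ 0.00047742, -0.00192943, -0.00071122,  0.00024192,  0.00013914,
       -0.00154096]), 'tau': array([ 2.34620100e-03, -4.34449196e+01, -2.46491629e+01, -6.53770917e-05,
        4.66654732e-03, -1.27019046e-06]), 'ee_pos': array([201.76732493, 484.40419948, 303.29753429]), 'tool_rot': array([-6.15993689e-01, -3.08012299e+00,  2.04090124e-03]), 'ft_force': array([ 0.18721474, -0.67105627, -0.93413982]), 'ft_torque': array([ 0.06582387, -0.03141175,  0.04787648]), 'gripper_force': 0.0, 'gripper_width': 85.86900919637222}
```

View pics/scene0.png

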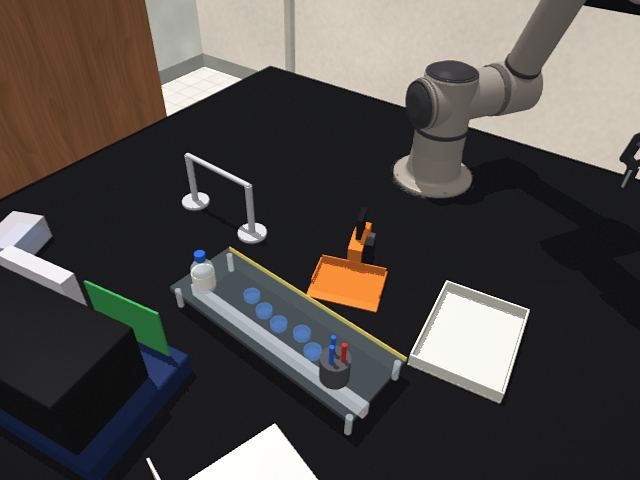

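View pics/top0.png

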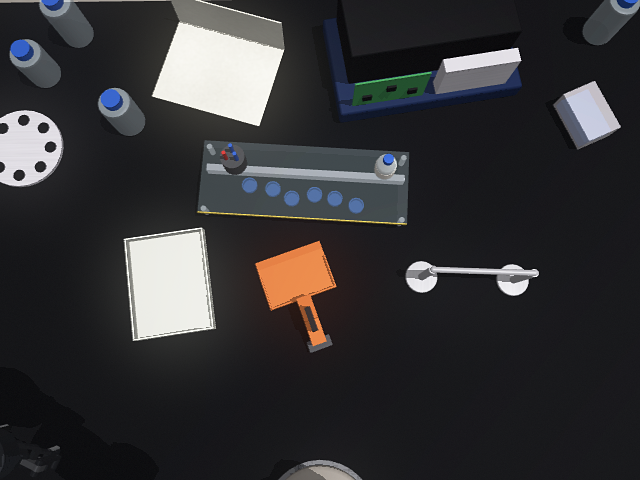

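The top view shows six caps under the shelf (row ~185–205, cols 250–357), the scoop with its nose toward upper left (pan ~(296,275), fin ~(310,318)), the tray at (170,284) and the rail from (433,270) to (535,273). The bottle is at (386,165) and the pen pot at (232,157).

```bash
cat > h.py <<'E'
from rig import ctrl
import cv2,numpy as np
from scipy.spatial.transform import Rotation as Ro
def snap(n,name=None):
    s=ctrl.snapshot(n)
    if name: cv2.imwrite(f"pics/{name}.png",s["img"][:,:,::-1])
    return s
def ray(s,uv,z):
    d=s["R"].T@np.linalg.solve(s["camera_matrix"],[uv[0],uv[1],1.]); c=-s["R"].T@s["t"]
    return c+d*(z-c[2])/d[2]
def proj(s,X):
    p=s["camera_matrix"]@(s["R"]@np.array(X,float)+s["t"]); return p[:2]/p[2]
def tri(ss,uvs):
    A=np.zeros((3,3));b=np.zeros(3)
    for s,uv in zip(ss,uvs):
        d=s["R"].T@np.linalg.solve(s["camera_matrix"],[uv[0],uv[1],1.]);d/=np.linalg.norm(d);c=-s["R"].T@s["t"]
        P=np.eye(3)-np.outer(d,d);A+=P;b+=P@c
    return np.linalg.solve(A,b)
def blobs(img,lo,hi,amin=20):
    m=cv2.inRange(cv2.cvtColor(img,cv2.COLOR_RGB2HSV),np.array(lo),np.array(hi))
    n,l,st,ce=cv2.connectedComponentsWithStats(m)
    return m,[(ce[i].round(1),int(st[i,4]),st[i,:4]) for i in range(1,n) if st[i,4]>=amin]
BLUE=((100,90,60),(118,255,255)); ORG=((5,150,120),(18,255,255)); YEL=((22,120,100),(34,255,255))
def caps(s,z=9):
    return [(ray(s,c,z)[:2].round(0).tolist(),a,c.tolist()) for c,a,_ in blobs(s["img"],*BLUE)[1]]
def st():
    o=ctrl.observe();R=Ro.from_rotvec(o["tool_rot"]);M=R.as_matrix()
    print("t",round(o["time_s"],2),"tcp",o["ee_pos"].round(1),"x",M[:,0].round(3),"z",M[:,2].round(3),"F",o["ft_force"].round(1),"w",round(o["gripper_width"],1),"gf",round(o["gripper_force"],1),"q",o["qpos"].round(2))
    return o["ee_pos"],M
E
python3 - <<'E'
from h import *
t=snap("top");s=snap("scene")
for im in(t,s):print("caps");[print(c) for c in caps(im)]
for im in(t,s):
    m,b=blobs(im["img"],*YEL,40); ys,xs=np.nonzero(m); print("yel",[(x[0],x[1]) for x in b][:4]);i=xs.argmin();j=xs.argmax();print(xs[i],ys[i],xs[j],ys[j],ray(im,(xs[i],ys[i]),48).round(),ray(im,(xs[j],ys[j]),48).round())
m,b=blobs(t["img"],*ORG,30)
cs=cv2.findContours(m,0,2)[0]
for c in cs:
    if cv2.contourArea(c)>100: 
        ap=cv2.approxPolyDP(c,4,True)[:,0]; print([(p.tolist(),ray(t,p,8)[:2].round().tolist()) for p in ap])
# rail ends top
print("rail",ray(t,(433,270),140).round(),ray(t,(535,273),140).round(), "feet",ray(t,(421,277),0).round(),ray(t,(513,280),0).round())
print("rail tri",tri((t,s),((433,270),(250,187))).round(),tri((t,s),((535,273),(188,156))).round(),"(alt)")
print("tray",[ray(t,p,30)[:2].round() for p in((124,240),(203,229),(214,328),(134,340))])
# fin dark pixels
g=t["img"][290:350,290:335];print("backstop",ray(t,(207,171),30).round(),ray(t,(404,182),30).round())
for p in((188,156),(250,187)):print(p)
cv2.imwrite("pics/c1.png",np.hstack([cv2.resize(t["img"][235:360,245:345,::-1],(480,600),interpolation=2),cv2.resize(s["img"][200:275,330:380,::-1],(320,480),interpolation=2)[:600].copy() if 0 else cv2.copyMakeBorder(cv2.resize(s["img"][200:275,330:380,::-1],(320,480),interpolation=2),0,120,0,0,0)]))
E
```

```text
caps
([1156.0, 616.0], 183, [52.6, 4.0])
([1141.0, -758.0], 132, [626.2, 3.1])
([1039.0, 680.0], 383, [21.5, 49.8])
([966.0, -64.0], 119, [339.9, 74.8])
([911.0, -237.0], 1715, [414.9, 95.6])
([966.0, -283.0], 32, [433.6, 73.2])
([912.0, 465.0], 372, [111.2, 99.5])
([781.0, 183.0], 75, [233.0, 151.9])
([759.0, -168.0], 102, [388.1, 158.9])
([704.0, 146.0], 193, [249.1, 184.8])
([694.0, 94.0], 198, [272.5, 188.5])
([679.0, 1.0], 197, [314.1, 194.2])
([672.0, 52.0], 194, [291.3, 197.9])
([670.0, -44.0], 193, [334.4, 198.1])
([653.0, -92.0], 195, [355.8, 205.0])
caps
([628.0, -269.0], 147, [199.3, 255.6])
([651.0, -94.0], 229, [251.3, 295.2])
([668.0, -47.0], 253, [263.7, 310.1])
([678.0, -2.0], 262, [278.2, 323.4])
([670.0, 50.0], 275, [301.4, 333.1])
([667.0, 119.0], 167, [331.8, 349.1])
([886.0, -109.0], 1160, [159.9, 367.4])
([692.0, 91.0], 282, [312.0, 350.8])
yel [(array([300.2, 217.5]), 322)]
197 211 406 224 [636. 254.  48.] [ 600. -196.   48.]
yel [(array([319.1, 303.1]), 415)]
229 246 406 357 [ 595. -204.   48.] [629. 249.  48.]
[([319, 241], [573.0, -8.0]), ([255, 263], [527.0, 133.0]), ([270, 309], [426.0, 100.0]), ([296, 300], [445.0, 44.0]), ([313, 345], [348.0, 8.0]), ([325, 338], [363.0, -17.0]), ([310, 296], [453.0, 13.0]), ([336, 286], [473.0, -44.0])]
rail [ 489. -231.  140.] [ 480. -432.  140.] feet [ 490. -231.    0.] [ 480. -434.    0.]
rail tri [ 489. -230.  135.] [ 480. -432.  136.] (alt)
tray [array([579., 414.]), array([600., 244.]), array([388., 216.]), array([366., 383.])]
backstop [731. 237.  30.] [ 699. -199.   30.]
(188, 156)
(250, 187)
```

View pics/c1.png

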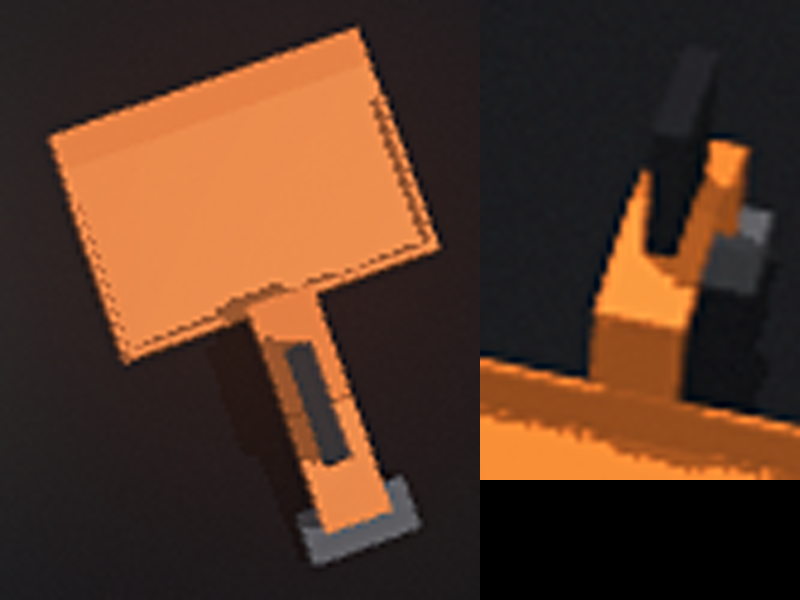

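The crop shows the fin top centred at about (311.3,318.8) in the top view, and the scoop lying flat. Next I cross-check its pose and the shelf frame.

```bash
cat >> h.py <<'E'
def shift(target,yaw=None):
    """rows needed in tool axes: units, plus turn about tool z (units of 8deg); yaw = scoop x direction, tool y kept on scoop +y side"""
    p,M=st(); d=np.array(target)-p; print("tool shift units",(M.T@d/25).round(2))
    if yaw is not None:
        a=np.degrees(np.arctan2(M[1,1],M[0,1])); dy=(yaw+90-a+180)%360-180; print("world turn deg",dy.round(2),"tool dr z units",(-dy/8).round(2))
E
python3 - <<'E'
from h import *
t=snap("top");s=snap("scene")
n=[ray(t,(319,241),0)[:2],ray(t,(255.5,263),0)[:2]];mid=sum(n)/2;e=n[0]-n[1];y=np.degrees(np.arctan2(e[0],-e[1]));print("nose",mid.round(1),"w",np.linalg.norm(e).round(1),"yaw",y.round(1))
f=ray(t,(311.25,318.75),116);print("fin",f.round(1),"fin tri scene", proj(s,f).round(1))
a=np.radians(y);print("origin from nose",(mid-160*np.array([np.cos(a),np.sin(a)])).round(1))
c1=ray(t,(245+297/4.8,235+343/4.8),116);c2=ray(t,(245+340/4.8,235+460/4.8),116);print("fin len",np.linalg.norm(c1-c2),np.degrees(np.arctan2(*(c1-c2)[[1,0]])))
shift([f[0],f[1],246],y)
E
```

```text
nose [551.2  62.1] w 148.3 yaw 18.4
fin [399.8  10.4 116. ] fin tri scene [362.  213.4]
origin from nose [399.3  11.6]
fin len 50.76333586997339 19.51237008840744
t 0.3 tcp [201.9 484.6 303.7] x [-0.923  0.385  0.   ] z [-0. -0. -1.] F [ 0.1 -0.6  0.7] w 85.4 gf 0.0 q [ 1.03  0.34  1.52 -0.    1.28 -0.15]
tool shift units [-14.6  -14.46   2.31]
world turn deg 40.99 tool dr z units -5.12
```

```bash
python3 -m jog '[{"translation":[-0.97,-0.96,0],"dr":[0,0,0],"hand":1},{"translation":[-0.97,-0.96,0],"dr":[0,0,0],"hand":1},{"translation":[-0.97,-0.96,0],"dr":[0,0,0],"hand":1},{"translation":[-0.97,-0.96,0],"dr":[0,0,0],"hand":1},{"translation":[-0.97,-0.96,0],"dr":[0,0,0],"hand":1},{"translation":[-0.97,-0.96,0],"dr":[0,0,0],"hand":1},{"translation":[-0.97,-0.96,0],"dr":[0,0,0],"hand":1},{"translation":[-0.97,-0.96,0],"dr":[0,0,0],"hand":1},{"translation":[-0.97,-0.96,0],"dr":[0,0,0],"hand":1},{"translation":[-0.97,-0.96,0],"dr":[0,0,0],"hand":1},{"translation":[-0.97,-0.96,0],"dr":[0,0,0],"hand":1},{"translation":[-0.97,-0.96,0],"dr":[0,0,0],"hand":1}]' 100
python3 -m jog '[{"translation":[-0.97,-0.96,0],"dr":[0,0,0],"hand":1},{"translation":[-0.97,-0.96,0],"dr":[0,0,0],"hand":1},{"translation":[-0.97,-0.96,0],"dr":[0,0,0],"hand":1},{"translation":[0,0,0],"dr":[0,0,-0.86],"hand":1},{"translation":[0,0,0],"dr":[0,0,-0.86],"hand":1},{"translation":[0,0,0],"dr":[0,0,-0.86],"hand":1},{"translation":[0,0,0],"dr":[0,0,-0.86],"hand":1},{"translation":[0,0,0],"dr":[0,0,-0.86],"hand":1},{"translation":[0,0,0],"dr":[0,0,-0.86],"hand":1},{"translation":[0,0,0],"dr":[0,0,0],"hand":1}]'
python3 -c "
from h import *
shift([399.6,11,146],18.7)"
```

```text
time_s: 1.8
ee_pos: [360.0, 105.8, 304.0]
tool_rot: [0.616, 3.08, 0.0]
ft_force: [-0.2, 0.6, 0.3]
gripper_width: 85.4
gripper_force: 0.0
time_s: 3.05
ee_pos: [399.2, 12.4, 303.9]
tool_rot: [-0.508, 3.1, 0.0]
ft_force: [0.1, 0.1, -0.0]
gripper_width: 85.2
gripper_force: 0.0
t 3.05 tcp [399.2  12.4 303.9] x [-0.948 -0.319 -0.   ] z [ 0.  0. -1.] F [ 0.1  0.1 -0. ] w 85.2 gf 0.0 q [-0.16  0.11  1.83  0.    1.2  -2.06]
tool shift units [ 0.   -0.06  6.32]
world turn deg 0.1 tool dr z units -0.01
```

```bash
sed -i 's/yaw+90-a/yaw-90-a/' h.py
python3 -m jog '[{"translation":[0,0,0],"dr":[0,0,0.94],"hand":1},{"translation":[0,0,0],"dr":[0,0,0.94],"hand":1},{"translation":[0,0,0],"dr":[0,0,0.94],"hand":1},{"translation":[0,0,0],"dr":[0,0,0.94],"hand":1},{"translation":[0,0,0],"dr":[0,0,0.94],"hand":1},{"translation":[0,0,0],"dr":[0,0,0.94],"hand":1},{"translation":[0,0,0],"dr":[0,0,0.94],"hand":1},{"translation":[0,0,0],"dr":[0,0,0.94],"hand":1},{"translation":[0,0,0],"dr":[0,0,0.94],"hand":1},{"translation":[0,0,0],"dr":[0,0,0.94],"hand":1},{"translation":[0,0,0],"dr":[0,0,0.94],"hand":1},{"translation":[0,0,0],"dr":[0,0,0.94],"hand":1}]' >/dev/null
python3 -m jog '[{"translation":[0,0,0],"dr":[0,0,0.94],"hand":1},{"translation":[0,0,0],"dr":[0,0,0.94],"hand":1},{"translation":[0,0,0],"dr":[0,0,0.94],"hand":1},{"translation":[0,0,0],"dr":[0,0,0.94],"hand":1},{"translation":[0,0,0],"dr":[0,0,0.94],"hand":1},{"translation":[0,0,0],"dr":[0,0,0.94],"hand":1},{"translation":[0,0,0],"dr":[0,0,0.94],"hand":1},{"translation":[0,0,0],"dr":[0,0,0.94],"hand":1},{"translation":[0,0,0],"dr":[0,0,0.94],"hand":1},{"translation":[0,0,0],"dr":[0,0,0.94],"hand":1},{"translation":[0,0,0],"dr":[0,0,0.9],"hand":1},{"translation":[0,0,0],"dr":[0,0,0.88],"hand":1}]' >/dev/null
python3 -m jog '[{"translation":[0,0.05,0.9],"dr":[0,0,0],"hand":1},{"translation":[0,0,0.9],"dr":[0,0,0],"hand":1},{"translation":[0,0,0.9],"dr":[0,0,0],"hand":1},{"translation":[0,0,0.9],"dr":[0,0,0],"hand":1},{"translation":[0,0,0.9],"dr":[0,0,0],"hand":1},{"translation":[0,0,0.9],"dr":[0,0,0],"hand":1},{"translation":[0,0,0.5],"dr":[0,0,0],"hand":1},{"translation":[0,0,0.4],"dr":[0,0,0],"hand":1},{"translation":[0,0,0],"dr":[0,0,0],"hand":1}]'
python3 -c "
from h import *
shift([399.6,11,146],18.7)"
```

```text
time_s: 7.18
ee_pos: [399.6, 11.2, 146.2]
tool_rot: [-3.098, -0.517, 0.001]
ft_force: [-0.4, 0.0, -0.0]
gripper_width: 85.6
gripper_force: 0.0
t 7.17 tcp [399.6  11.2 146.2] x [ 0.946  0.325 -0.001] z [-0.001  0.    -1.   ] F [-0.4  0.  -0. ] w 85.6 gf 0.0 q [-0.16  0.35  2.06  0.    0.74  1.08]
tool shift units [-0.    0.01  0.01]
world turn deg -0.25 tool dr z units 0.03
```

Close on the fin.

```bash
python3 -m jog '[{"translation":[0,0,0],"dr":[0,0,0],"hand":-1},{"translation":[0,0,0],"dr":[0,0,0],"hand":-1},{"translation":[0,0,0],"dr":[0,0,0],"hand":-1},{"translation":[0,0,0],"dr":[0,0,0],"hand":-1},{"translation":[0,0,0],"dr":[0,0,0],"hand":-1},{"translation":[0,0,0],"dr":[0,0,0],"hand":-1},{"translation":[0,0,0],"dr":[0,0,0],"hand":-1},{"translation":[0,0,0],"dr":[0,0,0],"hand":-1}]' 110
python3 - <<'E'
from h import *
t=snap("top","g1"); st()
print([c for c in caps(t) if 600<c[0][0]<720])
m,b=blobs(t["img"],*ORG,30)
for c in cv2.findContours(m,0,2)[0]:
    if cv2.contourArea(c)>100:
        print(cv2.approxPolyDP(c,4,True)[:,0].tolist())
E
```

```text
time_s: 8.18
ee_pos: [399.9, 11.2, 146.6]
tool_rot: [3.098, 0.518, 0.001]
ft_force: [0.1, -0.6, 5.3]
gripper_width: 11.0
gripper_force: 107.2
t 8.22 tcp [399.9  11.2 146.6] x [0.946 0.325 0.001] z [ 0.001 -0.    -1.   ] F [ 1.1 -0.7  5.5] w 10.7 gf 107.1 q [-0.16  0.34  2.06  0.    0.74  1.08]
[([704.0, 146.0], 194, [249.1, 184.8]), ([694.0, 94.0], 199, [272.5, 188.5]), ([679.0, 1.0], 197, [314.1, 194.2]), ([672.0, 52.0], 192, [291.3, 197.9]), ([670.0, -44.0], 193, [334.4, 198.1]), ([653.0, -92.0], 195, [355.8, 205.0])]
[[319, 241], [255, 263], [265, 294], [276, 277], [335, 286]]
```

```bash
python3 -m jog '[{"translation":[0,0,-0.3],"dr":[0,0,0],"hand":-1},{"translation":[0,0,0],"dr":[0,0,0.73],"hand":-1},{"translation":[0,0,0],"dr":[0,0,0.73],"hand":-1},{"translation":[0,0,0],"dr":[0,0,0.73],"hand":-1},{"translation":[0,0,0],"dr":[0,0,0.73],"hand":-1},{"translation":[0,0,0],"dr":[0,0,0],"hand":-1}]'
cat >> h.py <<'E'
O=np.array([717.,19.]);Y=-4.5;u=np.array([np.cos(np.radians(Y)),np.sin(np.radians(Y))]);v=np.array([-u[1],u[0]])
def sh(c): c=np.array(c[:2])-O; return np.array([c@u,c@v]).round(1)
def wo(x,y): return O+x*u+y*v
E
python3 - <<'E'
from h import *
p,M=st()
t=snap("top")
for c in caps(t):
    if 600<c[0][0]<720: print(sh(c[0]))
shift([*wo(-290,76),152],-4.5)
m,b=blobs(t["img"],*ORG,30)
for c in cv2.findContours(m,0,2)[0]:
    if cv2.contourArea(c)>100: print([(p.tolist(),ray(t,p,6)[:2].round()) for p in cv2.approxPolyDP(c,4,True)[:,0]])
E
```

```text
time_s: 8.98
ee_pos: [399.3, 11.3, 153.8]
tool_rot: [-3.139, 0.119, 0.001]
ft_force: [-0.7, -0.3, -3.1]
gripper_width: 10.9
gripper_force: 107.1
t 8.97 tcp [399.3  11.3 153.8] x [ 0.997 -0.076 -0.001] z [-0.001  0.    -1.   ] F [-0.7 -0.3 -3.1] w 10.9 gf 107.1 q [-0.16  0.33  2.05  0.    0.76  1.48]
[-22.9 125.6]
[-28.8  73. ]
[-36.5 -20.9]
[-47.5  29.4]
[-41.9 -66.5]
[ -55.1 -115.7]
t 9.03 tcp [399.3  11.3 153.8] x [ 0.997 -0.074 -0.001] z [-0.001  0.    -1.   ] F [ 0.5  0.1 -2.6] w 10.9 gf 107.1 q [-0.16  0.33  2.05  0.    0.76  1.48]
tool shift units [ 1.06 -4.34  0.07]
world turn deg -0.24 tool dr z units 0.03
[([282, 246], array([564.,  74.])), ([279, 277], array([495.,  80.])), ([286, 282], array([484.,  65.])), ([340, 291], array([462., -52.])), ([348, 287], array([471., -70.])), ([349, 250], array([552., -74.]))]
```

```bash
python3 -m jog '[{"translation":[0.21,-0.88,0],"dr":[0,0,0.03],"hand":-1},{"translation":[0.21,-0.88,0],"dr":[0,0,0],"hand":-1},{"translation":[0.21,-0.88,0],"dr":[0,0,0],"hand":-1},{"translation":[0.21,-0.88,0],"dr":[0,0,0],"hand":-1},{"translation":[0.21,-0.88,0],"dr":[0,0,0],"hand":-1},{"translation":[0,0,0.15],"dr":[0,0,0],"hand":-1},{"translation":[0,0,0.15],"dr":[0,0,0],"hand":-1},{"translation":[0,0,0],"dr":[0,0,0],"hand":-1}]'
python3 -c "
from h import *
p,M=st();print(sh(p+160*M[:,0]))
shift([*wo(-162,77.5),146.2],-4.5)"
```

```text
time_s: 10.02
ee_pos: [434.1, 118.3, 146.6]
tool_rot: [-3.139, 0.127, 0.001]
ft_force: [-1.7, 3.5, 3.4]
gripper_width: 10.8
gripper_force: 108.8
t 10.03 tcp [434.1 118.3 146.6] x [ 0.997 -0.081 -0.001] z [-0.001  0.    -1.   ] F [-1.7  3.5  3.4] w 10.8 gf 108.8 q [0.1  0.42 1.93 0.   0.8  1.75]
[-129.9   76.5]
t 10.03 tcp [434.1 118.3 146.6] x [ 0.997 -0.081 -0.001] z [-0.001  0.    -1.   ] F [-1.7  3.5  3.4] w 10.8 gf 108.8 q [0.1  0.42 1.93 0.   0.8  1.75]
tool shift units [ 5.11 -0.04  0.01]
world turn deg 0.12 tool dr z units -0.02
```

```bash
python3 -m jog '[{"translation":[0.4,0,0.02],"dr":[0,0,0],"hand":-1},{"translation":[0.4,0,0],"dr":[0,0,0],"hand":-1},{"translation":[0.4,0,0],"dr":[0,0,0],"hand":-1},{"translation":[0.4,0,0],"dr":[0,0,0],"hand":-1},{"translation":[0.4,0,0],"dr":[0,0,0],"hand":-1},{"translation":[0.4,0,0],"dr":[0,0,0],"hand":-1},{"translation":[0.4,0,0],"dr":[0,0,0],"hand":-1},{"translation":[0.3,0,0],"dr":[0,0,0],"hand":-1},{"translation":[0.3,0,0],"dr":[0,0,0],"hand":-1},{"translation":[0.3,0,0],"dr":[0,0,0],"hand":-1},{"translation":[0.3,0,0],"dr":[0,0,0],"hand":-1}]'
python3 - <<'E'
from h import *
t=snap("top","ins1")
for c in caps(t):
    if 600<c[0][0]<740: print(sh(c[0]),c[1])
shift([*wo(-162,77.5),146.2],-4.5)
cv2.imwrite("pics/ins1c.png",cv2.resize(t["img"][130:310,180:420,::-1],(800,600)))
E
```

```text
time_s: 11.4
ee_pos: [533.2, 110.0, 146.6]
tool_rot: [-3.139, 0.127, 0.004]
ft_force: [-8.3, -0.2, 10.2]
gripper_width: 10.6
gripper_force: 110.0
[-20.9 125.7] 192
[-22.8  72.4] 186
[-28.4  28.9] 187
[-36.5 -20.9] 196
[-41.9 -66.5] 192
[ -55.1 -115.7] 195
t 11.45 tcp [534.4 109.8 146.6] x [ 0.997 -0.081 -0.001] z [-0.001  0.    -1.   ] F [-3.4 -0.1  8.1] w 10.6 gf 109.9 q [0.06 0.55 1.67 0.   0.92 1.71]
tool shift units [ 1.09 -0.05  0.02]
world turn deg 0.14 tool dr z units -0.02
```

View pics/ins1c.png

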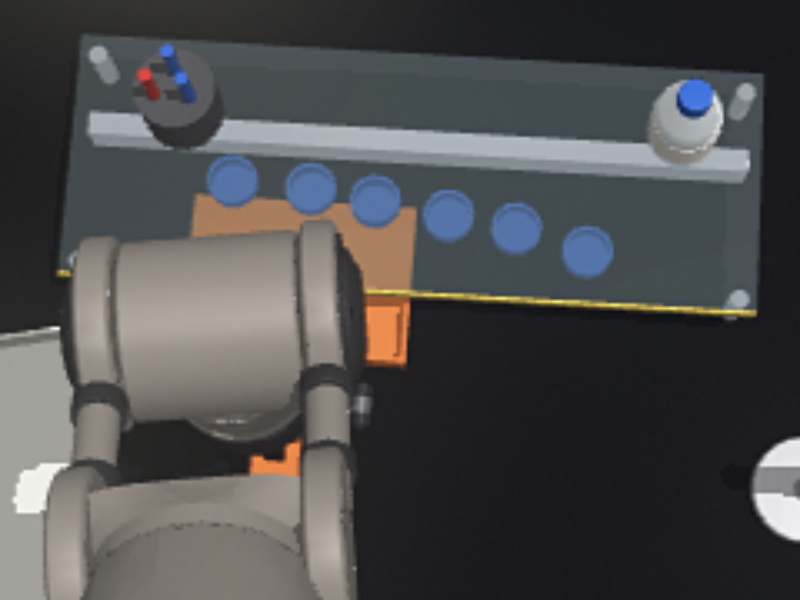

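The nose (row ~200 in the crop) is working under the three left caps, which stand against the backstop within the pan's width. I continue slowly to the backstop.

```bash
python3 -m jog '[{"translation":[0.15,0,0],"dr":[0,0,0],"hand":-1},{"translation":[0.15,0,0],"dr":[0,0,0],"hand":-1},{"translation":[0.15,0,0],"dr":[0,0,0],"hand":-1},{"translation":[0.15,0,0],"dr":[0,0,0],"hand":-1},{"translation":[0.15,0,0],"dr":[0,0,0],"hand":-1},{"translation":[0.15,0,0],"dr":[0,0,0],"hand":-1},{"translation":[0.1,0,0],"dr":[0,0,0],"hand":-1},{"translation":[0.1,0,0],"dr":[0,0,0],"hand":-1}]'
python3 - <<'E'
from h import *
t=snap("top");s=snap("scene")
for im in(t,s):
  for c in caps(im,12):
    if 600<c[0][0]<740: print(sh(c[0]),c[1])
p,M=st();print(sh(p+160*M[:,0]))
E
```

```text
time_s: 12.45
ee_pos: [560.8, 107.7, 146.6]
tool_rot: [-3.139, 0.127, 0.003]
ft_force: [-6.1, 1.0, 9.7]
gripper_width: 10.7
gripper_force: 110.1
[ -9.9 125.6] 111
[-6.  76.8] 52
[-15.2  27.9] 180
[-36.5 -20.9] 196
[-42.9 -66.6] 193
[ -56.1 -115.8] 195
[ -64.4 -290.9] 150
[ -55.1 -115.7] 229
[-42.8 -67.6] 249
[-36.4 -21.9] 261
[-21.   24.4] 195
[-54.8  97. ] 150
[-21.5  69.5] 203
t 12.55 tcp [561.3 107.7 146.6] x [ 0.997 -0.081 -0.   ] z [-0.  0. -1.] F [-3.8 -0.3  7.5] w 11.0 gf 109.7 q [0.06 0.59 1.59 0.   0.96 1.71]
[-2.1 75.8]
```

```bash
python3 -m jog '[{"translation":[0.08,0,0],"dr":[0,0,0],"hand":-1},{"translation":[0.08,0,0],"dr":[0,0,0],"hand":-1},{"translation":[0,0,0],"dr":[0,0,0],"hand":-1}]'
python3 - <<'E'
from h import *
s=snap("scene");st()
cv2.imwrite("pics/ins2.png",cv2.resize(s["img"][220:440,150:420,::-1],(736,600),interpolation=2))
E
```

```text
time_s: 12.92
ee_pos: [563.7, 107.4, 146.6]
tool_rot: [3.139, -0.127, -0.007]
ft_force: [-11.4, -0.3, 12.0]
gripper_width: 10.7
gripper_force: 110.5
t 12.97 tcp [563.7 107.4 146.6] x [ 0.997 -0.081 -0.004] z [-0.004 -0.    -1.   ] F [-10.6  -0.3  11.9] w 11.2 gf 110.5 q [0.05 0.6  1.58 0.   0.97 1.71]
```

View pics/ins2.png

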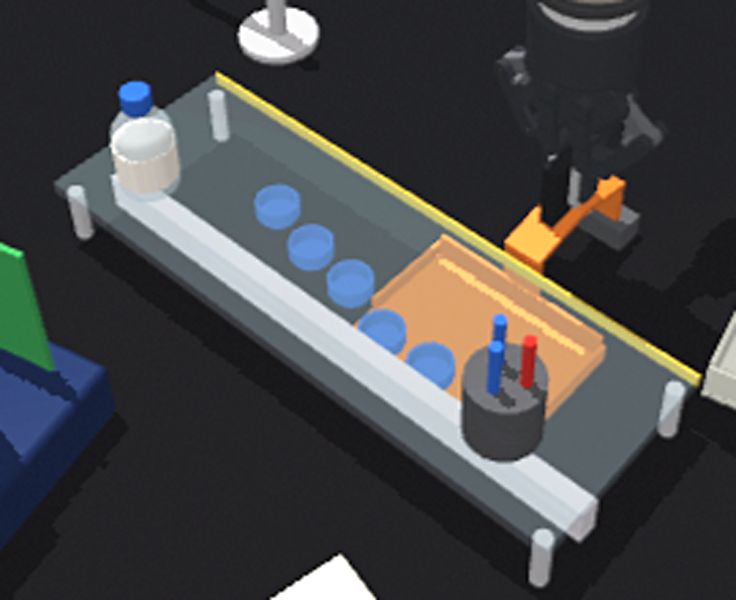

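Two caps sit on the pan by the nose at (383,332) and (430,365) in the crop, the third is hidden behind the pen pot, and the nose is at the backstop. I tilt the nose up slightly and withdraw.

```bash
python3 -m jog '[{"translation":[-0.1,0,-0.04],"dr":[0,0.1,0],"hand":-1},{"translation":[-0.1,0,-0.04],"dr":[0,0.1,0],"hand":-1},{"translation":[-0.1,0,-0.04],"dr":[0,0.1,0],"hand":-1},{"translation":[-0.1,0,-0.04],"dr":[0,0.1,0],"hand":-1},{"translation":[-0.1,0,-0.04],"dr":[0,0.1,0],"hand":-1},{"translation":[-0.15,0,0],"dr":[0,0,0],"hand":-1},{"translation":[-0.2,0,0],"dr":[0,0,0],"hand":-1},{"translation":[-0.25,0,0],"dr":[0,0,0],"hand":-1},{"translation":[-0.25,0,0],"dr":[0,0,0],"hand":-1},{"translation":[-0.25,0,0],"dr":[0,0,0],"hand":-1},{"translation":[-0.25,0,0],"dr":[0,0,0],"hand":-1}]'
python3 - <<'E'
from h import *
s=snap("scene");t=snap("top");st()
for im in(t,s):
  for c in caps(im,12):
    if 500<c[0][0]<740: print(sh(c[0]),c[1])
cv2.imwrite("pics/ins3.png",np.hstack([cv2.resize(s["img"][220:440,230:440,::-1],(400,420)),cv2.resize(t["img"][130:310,200:371,::-1],(400,420))]))
E
```

```text
time_s: 14.35
ee_pos: [522.8, 112.1, 151.0]
tool_rot: [3.135, -0.127, 0.127]
ft_force: [9.0, -0.9, 12.7]
gripper_width: 10.7
gripper_force: 110.5
t 14.45 tcp [522.1 112.2 150.8] x [ 0.994 -0.08   0.079] z [ 0.079 -0.005 -0.997] F [ 7.   0.5 10.2] w 11.0 gf 110.2 q [ 0.07  0.5   1.75 -0.01  0.81  1.73]
[-41.3 129.2] 190
[-42.   74.9] 189
[-41.5  30.8] 184
[-36.5 -20.9] 196
[-42.9 -66.6] 193
[ -56.1 -115.8] 195
[ -64.4 -290.9] 149
[ -55.1 -115.7] 229
[-41.8 -67.5] 250
[-35.4 -21.8] 258
[-56.6  17.6] 249
[-56.1  62.8] 260
[-54.8  97. ] 149
```

View pics/ins3.png

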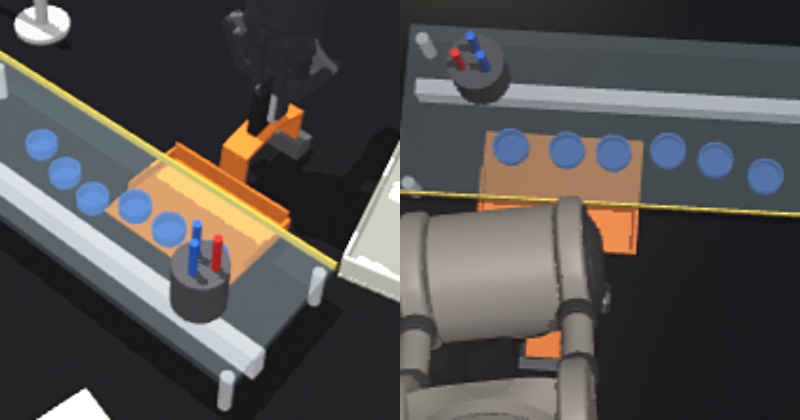

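All three caps ride on the pan (right half: (511,147), (567,150), (613,152)). The tail drags on the bench, so I raise it slightly and keep withdrawing.

```bash
python3 -m jog '[{"translation":[-0.05,0,-0.1],"dr":[0,0,0],"hand":-1},{"translation":[-0.15,0,0],"dr":[0,0,0],"hand":-1},{"translation":[-0.25,0,0],"dr":[0,0,0],"hand":-1},{"translation":[-0.3,0,0],"dr":[0,0,0],"hand":-1},{"translation":[-0.3,0,0],"dr":[0,0,0],"hand":-1},{"translation":[-0.3,0,0],"dr":[0,0,0],"hand":-1},{"translation":[-0.3,0,0],"dr":[0,0,0],"hand":-1},{"translation":[-0.3,0,0],"dr":[0,0,0],"hand":-1},{"translation":[-0.3,0,0],"dr":[0,0,0],"hand":-1},{"translation":[-0.3,0,0],"dr":[0,0,0],"hand":-1},{"translation":[-0.3,0,0],"dr":[0,0,0],"hand":-1},{"translation":[-0.3,0,0],"dr":[0,0,0],"hand":-1}]'
python3 - <<'E'
from h import *
s=snap("scene");t=snap("top");p,M=st();print("nose",sh(p+160*M[:,0]+146*M[:,2]))
for im in(t,s):
  for c in caps(im,20):
    if 500<c[0][0]<740: print(sh(c[0]),c[1],c[2])
E
```

```text
time_s: 15.95
ee_pos: [450.9, 118.7, 151.7]
tool_rot: [-3.135, 0.126, -0.156]
ft_force: [19.6, -1.4, 32.7]
gripper_width: 10.7
gripper_force: 113.4
t 16.05 tcp [450.  118.8 151.6] x [ 0.992 -0.08   0.097] z [ 0.097 -0.003 -0.995] F [16.7 -1.8 31.4] w 10.9 gf 113.0 q [ 0.1   0.4   1.94 -0.02  0.7   1.77]
nose [-100.6   78.8]
[-38.5 -21.1] 195 [314.2, 194.1]
[-44.9 -66.7] 193 [334.4, 198.1]
[ -57.2 -114.8] 195 [355.8, 205.0]
[-113.5  129.5] 188 [243.3, 222.9]
[-113.4   77.3] 185 [267.4, 224.4]
[-112.9   32.2] 184 [287.8, 225.6]
[ -58.9 -283.5] 148 [199.3, 255.6]
[ -49.5 -110.2] 228 [251.3, 295.2]
[-134.8   17.5] 107 [325.9, 302.4]
[-37.2 -62.1] 250 [263.7, 310.1]
[-110.3   25.4] 48 [321.4, 311.0]
[-134.5   64.6] 107 [344.1, 313.7]
[-30.8 -16.5] 260 [278.1, 323.5]
[-110.8   69.5] 50 [339.0, 322.1]
[-134.7  117.8] 108 [366.2, 327.5]
[-111.   123.7] 56 [361.2, 336.4]
[-51.  100.3] 165 [331.8, 348.9]
```

```bash
python3 -m jog '[{"translation":[0,0,-0.2],"dr":[0,0,0],"hand":-1},{"translation":[-0.2,0,-0.1],"dr":[0,0,0],"hand":-1},{"translation":[-0.3,0,-0.03],"dr":[0,0,0],"hand":-1},{"translation":[-0.3,0,-0.03],"dr":[0,0,0],"hand":-1},{"translation":[-0.3,0,-0.03],"dr":[0,0,0],"hand":-1},{"translation":[-0.2,0,-0.1],"dr":[0,0,0],"hand":-1},{"translation":[0,0,-0.3],"dr":[0,0,0],"hand":-1},{"translation":[0,0,-0.5],"dr":[0,0,0],"hand":-1},{"translation":[0,0,-0.5],"dr":[0,0,0],"hand":-1},{"translation":[0,0,-0.5],"dr":[0,0,0],"hand":-1},{"translation":[0,0,-0.3],"dr":[0,0,0],"hand":-1},{"translation":[0,0,0],"dr":[0,0,0],"hand":-1}]'
python3 - <<'E'
from h import *
s=snap("scene");t=snap("top","lift1");p,M=st();print("nose",sh(p+160*M[:,0]+146*M[:,2]))
C=[[(c[2],c[1]) for c in caps(im,20) if 400<c[0][0]<640] for im in(t,s)];print(C)
E
```

```text
time_s: 17.55
ee_pos: [404.4, 121.3, 208.2]
tool_rot: [3.135, -0.126, 0.112]
ft_force: [0.2, -0.4, -3.0]
gripper_width: 10.7
gripper_force: 108.3
t 17.65 tcp [404.  121.2 207.4] x [ 0.994 -0.08   0.069] z [ 0.069 -0.006 -0.998] F [-0.4  1.1 -3. ] w 10.5 gf 108.3 q [ 0.12  0.25  1.97 -0.02  0.86  1.78]
nose [-150.3   77. ]
[[([239.4, 239.9], 214), ([264.5, 241.6], 213), ([285.6, 242.7], 211)], [([199.3, 255.6], 148), ([340.1, 274.0], 232), ([358.3, 284.7], 233), ([380.7, 297.9], 249)]]
```

```bash
python3 -m jog '[{"translation":[0,0,-0.4],"dr":[0,0.2,0],"hand":-1},{"translation":[0,0,-0.4],"dr":[0,0.2,0],"hand":-1},{"translation":[0,0,-0.4],"dr":[0,0.2,0],"hand":-1},{"translation":[0,0,-0.4],"dr":[0,0.2,0],"hand":-1},{"translation":[0,0,-0.4],"dr":[0,0.2,0],"hand":-1},{"translation":[0,0,0],"dr":[0,0.2,0],"hand":-1},{"translation":[0,0,0],"dr":[0,0.2,0],"hand":-1},{"translation":[0,0,0],"dr":[0,0.2,0],"hand":-1},{"translation":[0,0,0],"dr":[0,0.2,0],"hand":-1},{"translation":[0,0,0],"dr":[0,0.2,0],"hand":-1},{"translation":[0,0,0],"dr":[0,0,0],"hand":-1}]'
python3 - <<'E'
from h import *
s=snap("scene");t=snap("top");p,M=st();print(M.T@[0,0,1])
print([[(c[2],c[1]) for c in caps(im,20) if 300<c[0][0]<640] for im in(t,s)])
cv2.imwrite("pics/tilt.png",np.hstack([cv2.resize(s["img"][150:330,280:460,::-1],(400,400)),cv2.resize(t["img"][180:330,210:360,::-1],(400,400))]))
E
```

```text
time_s: 19.02
ee_pos: [397.6, 121.8, 256.9]
tool_rot: [3.078, -0.124, 0.543]
ft_force: [0.2, -0.1, -4.1]
gripper_width: 11.0
gripper_force: 108.2
t 19.12 tcp [398.  121.8 257.1] x [ 0.937 -0.076  0.342] z [ 0.341 -0.027 -0.94 ] F [-0.5 -0.1 -2.5] w 10.5 gf 108.2 q [ 0.16  0.08  2.07 -0.13  0.66  1.9 ]
[ 3.41940295e-01 -7.06237043e-05 -9.39721677e-01]
[[([233.9, 220.9], 243), ([260.9, 223.0], 237), ([283.7, 224.0], 231)], [([335.4, 241.9], 248), ([355.2, 252.9], 248), ([199.3, 255.6], 147), ([379.3, 266.1], 269)]]
```

View pics/tilt.png

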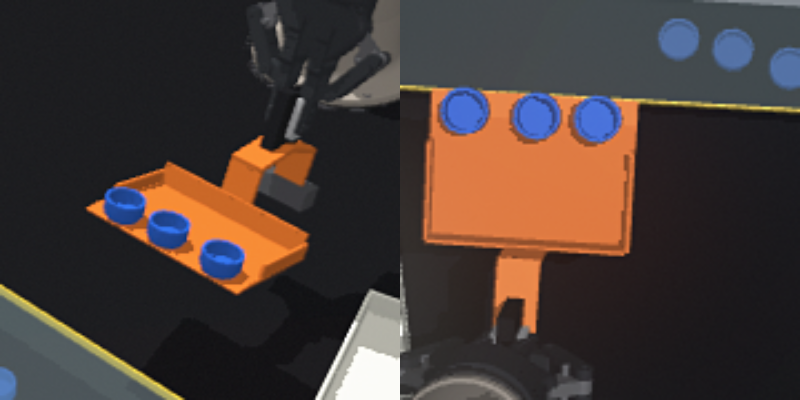

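The three caps stay put near the nose even at 20° tilt. I now turn the scoop about the vertical to face across the tray.

```bash
python3 -m jog '[{"translation":[0,0,0],"dr":[0.15,0,-0.4],"hand":-1},{"translation":[0,0,0],"dr":[0.29,0,-0.8],"hand":-1},{"translation":[0,0,0],"dr":[0.29,0,-0.8],"hand":-1},{"translation":[0,0,0],"dr":[0.29,0,-0.8],"hand":-1},{"translation":[0,0,0],"dr":[0.29,0,-0.8],"hand":-1},{"translation":[0,0,0],"dr":[0.29,0,-0.8],"hand":-1},{"translation":[0,0,0],"dr":[0.29,0,-0.8],"hand":-1},{"translation":[0,0,0],"dr":[0.29,0,-0.8],"hand":-1}]' >/dev/null
python3 -m jog '[{"translation":[0,0,0],"dr":[0.29,0,-0.8],"hand":-1},{"translation":[0,0,0],"dr":[0.29,0,-0.8],"hand":-1},{"translation":[0,0,0],"dr":[0.29,0,-0.8],"hand":-1},{"translation":[0,0,0],"dr":[0.29,0,-0.8],"hand":-1},{"translation":[0,0,0],"dr":[0.29,0,-0.8],"hand":-1},{"translation":[0,0,0],"dr":[0.29,0,-0.8],"hand":-1},{"translation":[0,0,0],"dr":[0.29,0,-0.8],"hand":-1},{"translation":[0,0,0],"dr":[0.15,0,-0.4],"hand":-1},{"translation":[0,0,0],"dr":[0,0,0],"hand":-1}]'
python3 - <<'E'
from h import *
p,M=st();print(M.round(2))
a=np.degrees(np.arctan2(M[1,0],M[0,0]));print("yaw",a)
t=snap("top");print([(c[2],c[1]) for c in caps(t,60) if 200<c[0][0]<640])
print("to (506,156,257)",(M.T@(np.array([506,156,257])-p)/25).round(2))
E
```

```text
time_s: 21.25
ee_pos: [398.7, 121.5, 257.1]
tool_rot: [-1.887, -2.153, -0.333]
ft_force: [-0.2, 0.7, -2.9]
gripper_width: 10.8
gripper_force: 108.2
t 21.25 tcp [398.7 121.5 257.1] x [-0.123  0.932  0.34 ] z [-0.043  0.338 -0.94 ] F [-0.2  0.7 -2.9] w 10.8 gf 108.2 q [-0.09  0.2   1.91  0.38  1.14 -0.4 ]
[[-0.12  0.99 -0.04]
 [ 0.93  0.13  0.34]
 [ 0.34  0.   -0.94]]
yaw 97.53129969979196
[([148.7, 308.9], 264), ([151.3, 332.5], 270), ([153.5, 361.4], 278)]
to (506,156,257) [0.76 4.44 0.29]
```

```bash
python3 -m jog '[{"translation":[0.03,0.4,0.2],"dr":[0,0,0],"hand":-1},{"translation":[0.05,0.8,0.38],"dr":[0,0,0],"hand":-1},{"translation":[0.05,0.8,0.38],"dr":[0,0,0],"hand":-1},{"translation":[0.05,0.8,0.38],"dr":[0,0,0],"hand":-1},{"translation":[0.05,0.8,0.38],"dr":[0,0,0],"hand":-1},{"translation":[0.03,0.4,0.2],"dr":[0,0,0],"hand":-1},{"translation":[0,0,0],"dr":[0,-0.5,0],"hand":-1},{"translation":[0,0,0],"dr":[0,-0.5,0],"hand":-1},{"translation":[0,0,0],"dr":[0,-0.5,0],"hand":-1},{"translation":[0,0,0],"dr":[0,-0.5,0],"hand":-1},{"translation":[0,0,0],"dr":[0,-0.5,0],"hand":-1},{"translation":[0,0,0],"dr":[0,0,0],"hand":-1}]'
python3 - <<'E'
from h import *
p,M=st();print(M.round(2))
print("nose",p+160*M[:,0]+146*M[:,2])
t=snap("top");print([(c[2],c[1],c[0]) for c in caps(t,70) if 200<c[0][0]<640])
E
```

```text
time_s: 22.8
ee_pos: [493.9, 158.0, 214.2]
tool_rot: [2.069, 2.363, 0.001]
ft_force: [0.8, -0.8, -3.4]
gripper_width: 10.8
gripper_force: 108.2
t 22.8 tcp [493.9 158.  214.2] x [-0.132  0.991  0.   ] z [ 0.001  0.    -1.   ] F [ 0.8 -0.8 -3.4] w 10.8 gf 108.2 q [0.16 0.42 1.67 0.   1.05 0.03]
[[-0.13  0.99  0.  ]
 [ 0.99  0.13  0.  ]
 [ 0.    0.   -1.  ]]
nose [472.85975688 316.64531507  68.17977803]
[([354.2, 215.0], 135, [617.0, -83.0]), ([353.4, 223.2], 31, [600.0, -81.0])]
```

```bash
python3 -m jog '[{"translation":[0.45,0,-0.1],"dr":[0,-0.5,0],"hand":-1},{"translation":[0.45,0,-0.1],"dr":[0,-0.5,0],"hand":-1},{"translation":[0.45,0,-0.1],"dr":[0,-0.5,0],"hand":-1},{"translation":[0.45,0,-0.1],"dr":[0,-0.5,0],"hand":-1},{"translation":[0.45,0,-0.1],"dr":[0,-0.5,0],"hand":-1},{"translation":[0,0,0],"dr":[0,0,0],"hand":-1}]'
python3 - <<'E'
from h import *
p,M=st()
print("nose",p+160*M[:,0]+146*M[:,2])
t=snap("top");s=snap("scene");print([(c[2],c[1],c[0]) for c in caps(t,20) if 200<c[0][0]<640])
cv2.imwrite("pics/dump.png",np.hstack([cv2.resize(s["img"][180:420,340:580,::-1],(400,400)),cv2.resize(t["img"][200:350,100:250,::-1],(400,400))]))
E
```

```text
time_s: 23.6
ee_pos: [486.3, 214.8, 218.0]
tool_rot: [1.885, 2.153, -0.332]
ft_force: [0.5, 0.5, -4.7]
gripper_width: 10.9
gripper_force: 108.3
t 23.6 tcp [486.3 214.8 218. ] x [-0.125  0.932 -0.341] z [ 0.044 -0.338 -0.94 ] F [ 0.5  0.5 -4.7] w 10.9 gf 108.3 q [ 0.42  0.5   1.57 -0.36  1.2   0.44]
nose [472.83412685 314.49648293  26.21180165]
[([354.2, 215.1], 134, [628.0, -87.0]), ([353.4, 223.2], 31, [610.0, -85.0]), ([165.8, 292.3], 39, [465.0, 322.0]), ([172.2, 306.1], 27, [436.0, 308.0])]
```

View pics/dump.png

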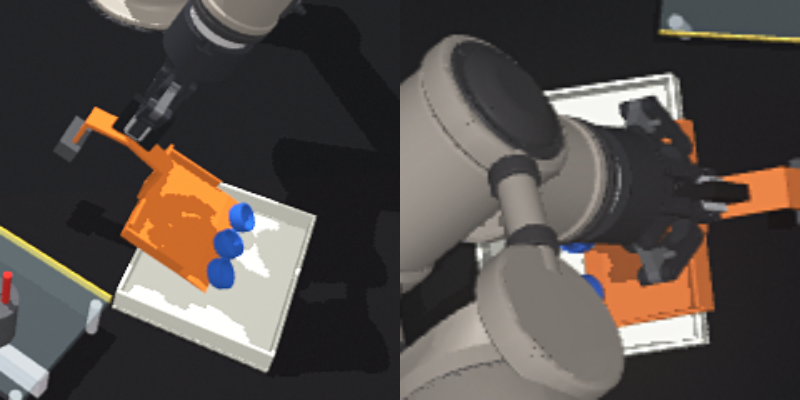

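The caps are tipping off the nose inside the tray (left half, about (228,245)). I tilt a bit more to let them go.

```bash
python3 -m jog '[{"translation":[0.28,0,-0.28],"dr":[0,-0.38,0],"hand":-1},{"translation":[0.28,0,-0.28],"dr":[0,-0.38,0],"hand":-1},{"translation":[0.28,0,-0.28],"dr":[0,-0.38,0],"hand":-1},{"translation":[0.28,0,-0.3],"dr":[0,-0.38,0],"hand":-1},{"translation":[0.28,0,-0.3],"dr":[0,-0.38,0],"hand":-1},{"translation":[0,0,0],"dr":[0,0,0],"hand":-1},{"translation":[0,0,0],"dr":[0,0,0],"hand":-1}]'
python3 - <<'E'
from h import *
p,M=st()
print("nose",p+160*M[:,0]+146*M[:,2])
s=snap("scene","dump2");print([(c[2],c[1],c[0]) for c in caps(s,20)])
E
```

```text
time_s: 24.58
ee_pos: [480.7, 259.8, 235.6]
tool_rot: [1.733, 1.974, -0.548]
ft_force: [0.2, -0.7, -3.0]
gripper_width: 10.9
gripper_force: 108.4
t 24.57 tcp [480.7 259.8 235.6] x [-0.106  0.811 -0.576] z [ 0.075 -0.571 -0.818] F [ 0.2 -0.7 -3. ] w 10.9 gf 108.4 q [ 0.58  0.6   1.43 -0.55  1.44  0.62]
nose [474.72026308 306.17607721  24.08219406]
[([199.3, 255.6], 150, [636.0, -259.0]), ([261.5, 288.3], 220, [631.0, -83.0]), ([263.8, 310.1], 249, [675.0, -40.0]), ([475.6, 332.1], 640, [477.0, 322.0]), ([278.2, 323.5], 259, [685.0, 5.0]), ([331.8, 349.0], 164, [674.0, 123.0]), ([106.4, 414.9], 4732, [1007.0, -100.0])]
```

```bash
python3 -c "
import cv2;a=cv2.imread('pics/dump2.png');cv2.imwrite('pics/dump2c.png',cv2.resize(a[220:420,390:590],(500,500)))"
```

```text
(no output)
```

View pics/dump2c.png

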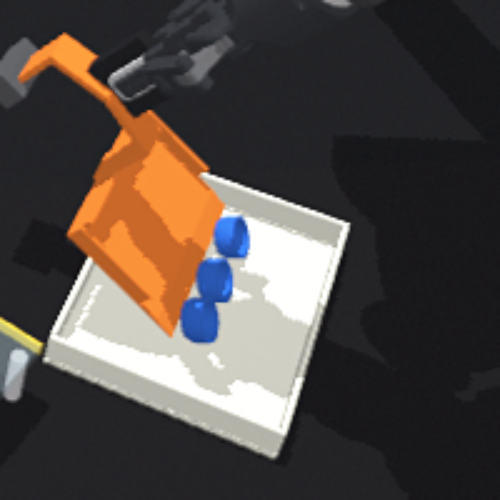

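Three caps stand on edge against the nose on the tray floor. I back off gently so that they settle.

```bash
python3 -m jog '[{"translation":[-0.2,0,0.14],"dr":[0,0,0],"hand":-1},{"translation":[-0.25,0,0.17],"dr":[0,0,0],"hand":-1},{"translation":[-0.25,0,0.17],"dr":[0,0,0],"hand":-1},{"translation":[-0.25,0,0.17],"dr":[0,0,0],"hand":-1},{"translation":[-0.3,0,-0.5],"dr":[0,0,0],"hand":-1},{"translation":[-0.35,0,-0.5],"dr":[0,0,0],"hand":-1},{"translation":[-0.35,0,-0.5],"dr":[0,0,0],"hand":-1},{"translation":[-0.35,0,-0.5],"dr":[0,0,0],"hand":-1},{"translation":[-0.35,0,-0.5],"dr":[0,0,0],"hand":-1},{"translation":[0,0,0],"dr":[0,0,0],"hand":-1}]'
python3 - <<'E'
from h import *
p,M=st()
print("nose",p+160*M[:,0]+146*M[:,2])
s=snap("scene","dump3");print([(c[2],c[1],c[0]) for c in caps(s,9) if c[0][1]>200])
a=s["img"][:,:,::-1];cv2.imwrite('pics/dump3c.png',cv2.resize(a[220:420,390:590],(500,500)))
E
```

```text
time_s: 25.88
ee_pos: [484.3, 233.7, 313.1]
tool_rot: [1.731, 1.973, -0.545]
ft_force: [-0.9, 0.1, -2.8]
gripper_width: 10.7
gripper_force: 108.5
t 25.88 tcp [484.3 233.7 313.1] x [-0.105  0.81  -0.576] z [ 0.078 -0.571 -0.817] F [-0.9  0.1 -2.8] w 10.7 gf 108.5 q [ 0.54  0.5   1.38 -0.56  1.55  0.51]
nose [478.96485816 279.97149628 101.55595274]
[([474.3, 313.6], 230, [423.0, 299.0]), ([463.9, 338.7], 525, [496.0, 308.0])]
```

View pics/dump3c.png

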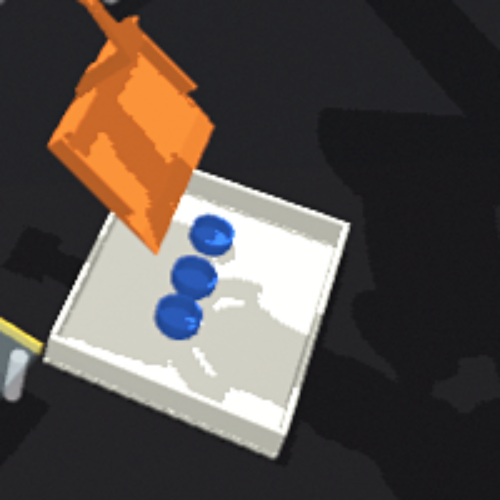

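Three caps lie in the tray, face down, with the rim clear. I go back level and turn toward the shelf.

```bash
python3 -m jog '[{"translation":[0,0,0],"dr":[0,0.73,0],"hand":-1},{"translation":[0,0,0],"dr":[0,0.73,0],"hand":-1},{"translation":[0,0,0],"dr":[0,0.73,0],"hand":-1},{"translation":[0,0,0],"dr":[0,0.73,0],"hand":-1},{"translation":[0,0,0],"dr":[0,0.73,0],"hand":-1},{"translation":[0,0,0],"dr":[0,0.73,0],"hand":-1},{"translation":[0,0,0],"dr":[0,0,0.85],"hand":-1},{"translation":[0,0,0],"dr":[0,0,0.85],"hand":-1},{"translation":[0,0,0],"dr":[0,0,0.85],"hand":-1},{"translation":[0,0,0],"dr":[0,0,0.85],"hand":-1},{"translation":[0,0,0],"dr":[0,0,0.85],"hand":-1},{"translation":[0,0,0],"dr":[0,0,0.85],"hand":-1}]' >/dev/null
python3 -m jog '[{"translation":[0,0,0],"dr":[0,0,0.85],"hand":-1},{"translation":[0,0,0],"dr":[0,0,0.85],"hand":-1},{"translation":[0,0,0],"dr":[0,0,0.85],"hand":-1},{"translation":[0,0,0],"dr":[0,0,0.85],"hand":-1},{"translation":[0,0,0],"dr":[0,0,0.85],"hand":-1},{"translation":[0,0,0],"dr":[0,0,0.85],"hand":-1},{"translation":[0,0,0],"dr":[0,0,0.85],"hand":-1},{"translation":[0,0,0],"dr":[0,0,0.85],"hand":-1},{"translation":[0,0,0],"dr":[0,0,0.85],"hand":-1},{"translation":[0,0,0],"dr":[0,0,0],"hand":-1}]'
python3 - <<'E'
from h import *
t=snap("top","r2");s=snap("scene")
for im in (t,s):print([(sh(c[0]),c[1]) for c in caps(im,9) if -150<sh(c[0])[0]<5])
shift([*wo(-300,-68.3),200],-4.5); p,M=st();print(M.round(3))
E
```

```text
time_s: 28.68
ee_pos: [483.7, 233.2, 310.7]
tool_rot: [3.135, -0.121, -0.001]
ft_force: [-0.7, -0.4, -2.1]
gripper_width: 10.9
gripper_force: 108.3
[(array([-36.5, -20.9]), 197), (array([-41.9, -66.5]), 194), (array([ -78.3, -113.5]), 134), (array([ -96.5, -111.9]), 31)]
[(array([ -66.1, -294.1]), 150), (array([ -85.2, -116. ]), 218), (array([-43.7, -69.6]), 250), (array([-37.2, -24. ]), 260), (array([-58.6,  94.7]), 164)]
t 28.77 tcp [483.8 233.3 311. ] x [ 0.997 -0.076  0.   ] z [ 0.    -0.004 -1.   ] F [-0.2  0.1 -3.5] w 10.8 gf 108.3 q [ 0.31  0.36  1.48 -0.    1.31  1.96]
tool shift units [-2.06 10.52  4.48]
world turn deg -0.16 tool dr z units 0.02
t 28.77 tcp [483.8 233.3 311. ] x [ 0.997 -0.076  0.   ] z [ 0.    -0.004 -1.   ] F [-0.2  0.1 -3.5] w 10.8 gf 108.3 q [ 0.31  0.36  1.48 -0.    1.31  1.96]
[[ 0.997 -0.076  0.   ]
 [-0.076 -0.997 -0.004]
 [ 0.     0.004 -1.   ]]
```

```bash
python3 -m jog '[{"translation":[-0.19,0.95,0.4],"dr":[0,0,0.02],"hand":-1},{"translation":[-0.19,0.95,0.4],"dr":[0,0,0],"hand":-1},{"translation":[-0.19,0.95,0.4],"dr":[0,0,0],"hand":-1},{"translation":[-0.19,0.95,0.4],"dr":[0,0,0],"hand":-1},{"translation":[-0.19,0.95,0.4],"dr":[0,0,0],"hand":-1},{"translation":[-0.19,0.95,0.4],"dr":[0,0,0],"hand":-1},{"translation":[-0.19,0.95,0.4],"dr":[0,0,0],"hand":-1},{"translation":[-0.19,0.95,0.4],"dr":[0,0,0],"hand":-1},{"translation":[-0.19,0.95,0.4],"dr":[0,0,0],"hand":-1},{"translation":[-0.19,0.95,0.4],"dr":[0,0,0],"hand":-1},{"translation":[-0.19,0.95,0.4],"dr":[0,0,0],"hand":-1},{"translation":[0,0,0],"dr":[0,0,0],"hand":-1}]'
python3 - <<'E'
from h import *
t=snap("top","r3");s=snap("scene","r3s");shift([*wo(-295,-68.4),148],-4.5)
for im in(t,s):
  m,_=blobs(im["img"],*ORG,30)
  for c in cv2.findContours(m,0,2)[0]:
    if cv2.contourArea(c)>300: print(cv2.approxPolyDP(c,3,True)[:,0].tolist())
p,M=st()
for q in((160,75,0),(160,-75,0),(-63,0,0)):
  X=p+M@[q[0],-q[1],146-q[2]]; print(X.round(0),proj(t,X).round(1),proj(s,X).round(1))
cv2.imwrite('pics/r3c.png',cv2.resize(s["img"][180:320,220:400,::-1],(771,600),interpolation=2))
E
```

```text
time_s: 30.28
ee_pos: [410.4, -24.1, 201.9]
tool_rot: [3.136, -0.128, -0.0]
ft_force: [-0.8, 1.0, -1.9]
gripper_width: 10.5
gripper_force: 108.4
t 30.38 tcp [411.2 -23.  202.6] x [ 0.997 -0.081  0.002] z [ 0.002 -0.003 -1.   ] F [ 0.6  0.5 -2.5] w 10.8 gf 108.4 q [-0.24  0.26  1.96 -0.    0.91  1.41]
tool shift units [0.26 0.09 2.18]
world turn deg 0.13 tool dr z units -0.02
[[298, 236], [296, 268], [301, 262], [308, 264], [310, 270], [312, 267], [366, 280], [368, 241]]
[[365, 204], [356, 200], [340, 216], [333, 211], [325, 219], [324, 231], [304, 221], [270, 253], [324, 286], [356, 258], [356, 249], [336, 238], [336, 226], [350, 212], [362, 217]]
t 30.38 tcp [411.2 -23.  202.6] x [ 0.997 -0.081  0.002] z [ 0.002 -0.003 -1.   ] F [ 0.6  0.5 -2.5] w 10.8 gf 108.4 q [-0.24  0.26  1.96 -0.    0.91  1.41]
[577.  38.  57.] [297.2 235.8] [324.8 285.7]
[ 565. -111.   57.] [367.6 240.2] [270.4 252.5]
[349. -18.  56.] [326.  344.7] [361.  218.6]
```

View pics/r3c.png

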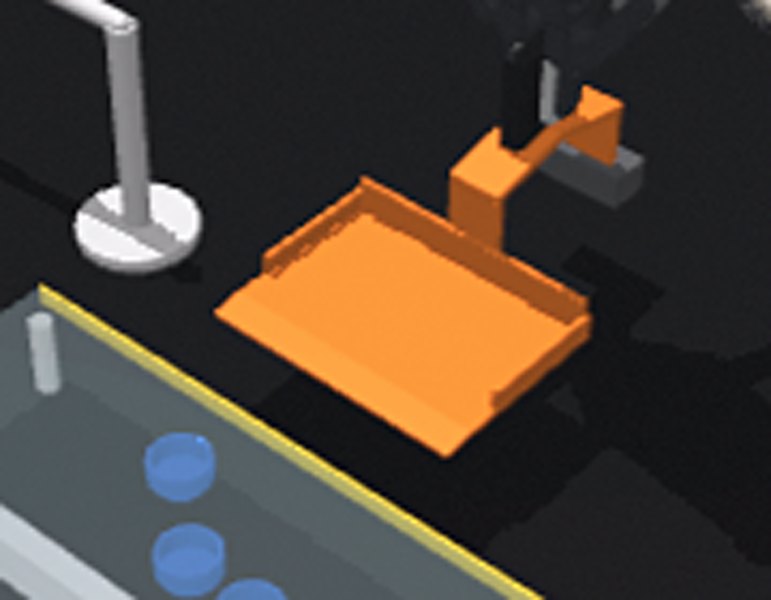

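The corners match the model to within a pixel, so there is no slip in the grip. I lower and insert for the right group.

```bash
python3 -m jog '[{"translation":[0.13,0.05,0.5],"dr":[0,0,0],"hand":-1},{"translation":[0.13,0.04,0.5],"dr":[0,0,0],"hand":-1},{"translation":[0,0,0.5],"dr":[0,0,0],"hand":-1},{"translation":[0,0,0.4],"dr":[0,0,0],"hand":-1},{"translation":[0,0,0.2],"dr":[0,0,0],"hand":-1},{"translation":[0,0,0.16],"dr":[0,0,0],"hand":-1},{"translation":[0,0,0],"dr":[0,0,0],"hand":-1}]'
python3 - <<'E'
from h import *
t=snap("top");shift([*wo(-160,-68.4),146.4],-4.5)
print([(sh(c[0]),c[1]) for c in caps(t,9) if -150<sh(c[0])[0]<5])
E
```

```text
time_s: 31.25
ee_pos: [417.4, -26.3, 146.7]
tool_rot: [3.135, -0.127, 0.003]
ft_force: [-3.5, -1.4, 5.9]
gripper_width: 10.8
gripper_force: 110.0
t 31.3 tcp [417.4 -26.3 146.7] x [ 0.997 -0.081  0.002] z [ 0.002 -0.004 -1.   ] F [-2.9 -1.6  6.5] w 10.6 gf 110.0 q [-0.24  0.37  2.01 -0.    0.76  1.41]
tool shift units [ 5.41 -0.02  0.02]
world turn deg 0.14 tool dr z units -0.02
[(array([-36.5, -20.9]), 197), (array([-41.8, -67.5]), 191), (array([ -78.4, -112.5]), 129), (array([ -96.4, -112.9]), 30)]
```

```bash
python3 -m jog '[{"translation":[0.3,0,0],"dr":[0,0,0],"hand":-1},{"translation":[0.3,0,0],"dr":[0,0,0],"hand":-1},{"translation":[0.3,0,0],"dr":[0,0,0],"hand":-1},{"translation":[0.3,0,0],"dr":[0,0,0],"hand":-1},{"translation":[0.3,0,0],"dr":[0,0,0],"hand":-1},{"translation":[0.3,0,0],"dr":[0,0,0],"hand":-1},{"translation":[0.3,0,0],"dr":[0,0,0],"hand":-1},{"translation":[0.3,0,0],"dr":[0,0,0],"hand":-1},{"translation":[0.3,0,0],"dr":[0,0,0],"hand":-1},{"translation":[0.3,0,0],"dr":[0,0,0],"hand":-1},{"translation":[0.3,0,0],"dr":[0,0,0],"hand":-1},{"translation":[0.3,0,0],"dr":[0,0,0],"hand":-1}]'
python3 -m jog '[{"translation":[0.3,0,0],"dr":[0,0,0],"hand":-1},{"translation":[0.2,0,0],"dr":[0,0,0],"hand":-1},{"translation":[0.15,0,0],"dr":[0,0,0],"hand":-1}]'
python3 - <<'E'
from h import *
t=snap("top");s=snap("scene")
shift([*wo(-160,-68.4),146.4],-4.5)
for im in(t,s):print([(sh(c[0]),c[1]) for c in caps(im,9) if -150<sh(c[0])[0]<5])
E
```

```text
time_s: 32.8
ee_pos: [506.6, -33.2, 146.6]
tool_rot: [3.136, -0.126, 0.0]
ft_force: [-5.2, 0.3, 5.5]
gripper_width: 10.6
gripper_force: 109.9
time_s: 33.17
ee_pos: [522.9, -34.6, 146.7]
tool_rot: [3.136, -0.127, 0.0]
ft_force: [-5.0, -0.0, 7.1]
gripper_width: 10.9
gripper_force: 109.9
t 33.27 tcp [523.3 -34.6 146.7] x [ 0.997 -0.081  0.002] z [ 0.001 -0.003 -1.   ] F [-3.6  1.3  4.9] w 10.6 gf 109.7 q [-0.21  0.52  1.73 -0.    0.89  1.44]
tool shift units [ 1.15 -0.01  0.01]
world turn deg 0.14 tool dr z units -0.02
[(array([-15.4, -21.3]), 190), (array([-15.8, -67.4]), 188), (array([ -16.1, -114.6]), 189)]
[(array([ -66.1, -294.1]), 148), (array([ -21.7, -119.1]), 159), (array([-21.5, -70.9]), 168), (array([-21. , -25.7]), 171), (array([-58.6,  94.7]), 164)]
```

```bash
python3 -m jog '[{"translation":[0.15,0,0],"dr":[0,0,0],"hand":-1},{"translation":[0.15,0,0],"dr":[0,0,0],"hand":-1},{"translation":[0.15,0,0],"dr":[0,0,0],"hand":-1},{"translation":[0.15,0,0],"dr":[0,0,0],"hand":-1},{"translation":[0.15,0,0],"dr":[0,0,0],"hand":-1},{"translation":[0.15,0,0],"dr":[0,0,0],"hand":-1},{"translation":[0.1,0,0],"dr":[0,0,0],"hand":-1},{"translation":[0.1,0,0],"dr":[0,0,0],"hand":-1},{"translation":[0.06,0,0],"dr":[0,0,0],"hand":-1},{"translation":[0,0,0],"dr":[0,0,0],"hand":-1}]'
python3 - <<'E'
from h import *
t=snap("top");s=snap("scene")
shift([*wo(-160,-68.4),146.4],-4.5)
for im in(t,s):print([(sh(c[0]),c[1]) for c in caps(im,12) if -150<sh(c[0])[0]<15])
E
```

```text
time_s: 34.52
ee_pos: [551.7, -37.0, 146.7]
tool_rot: [3.136, -0.127, 0.001]
ft_force: [-4.8, -0.7, 5.3]
gripper_width: 10.9
gripper_force: 109.8
t 34.62 tcp [551.7 -37.  146.6] x [ 0.997 -0.081  0.001] z [ 0.    -0.003 -1.   ] F [-4.8  0.7  4.3] w 10.8 gf 109.8 q [-0.2   0.56  1.65 -0.    0.93  1.45]
tool shift units [ 0.01 -0.01  0.01]
world turn deg 0.13 tool dr z units -0.02
[(array([ -4.2, -23.4]), 47), (array([ -7.7, -67.8]), 101), (array([ -11.1, -114.2]), 139)]
[(array([ -64.4, -290.9]), 148), (array([ -19.8, -117.9]), 162), (array([-20.5, -70.8]), 166), (array([-21.2, -23.7]), 179), (array([-56.8,  96.8]), 167)]
```

```bash
python3 -m jog '[{"translation":[0.08,0,0],"dr":[0,0,0],"hand":-1},{"translation":[0.06,0,0],"dr":[0,0,0],"hand":-1},{"translation":[0,0,0],"dr":[0,0,0],"hand":-1},{"translation":[-0.1,0,-0.05],"dr":[0,0.1,0],"hand":-1},{"translation":[-0.1,0,-0.06],"dr":[0,0.1,0],"hand":-1},{"translation":[-0.1,0,-0.06],"dr":[0,0.1,0],"hand":-1},{"translation":[-0.1,0,-0.06],"dr":[0,0.1,0],"hand":-1},{"translation":[-0.1,0,-0.06],"dr":[0,0.1,0],"hand":-1},{"translation":[-0.15,0,-0.02],"dr":[0,0,0],"hand":-1},{"translation":[-0.2,0,-0.02],"dr":[0,0,0],"hand":-1},{"translation":[-0.25,0,-0.02],"dr":[0,0,0],"hand":-1},{"translation":[-0.25,0,-0.02],"dr":[0,0,0],"hand":-1}]'
python3 - <<'E'
from h import *
t=snap("top");s=snap("scene")
p,M=st();print("nose",sh(p+160*M[:,0]+146*M[:,2]),(p+160*M[:,0]+146*M[:,2])[2])
for im in(t,s):print([(sh(c[0]),c[1]) for c in caps(im,20) if -150<sh(c[0])[0]<15])
E
```

```text
time_s: 36.12
ee_pos: [521.5, -34.6, 153.6]
tool_rot: [3.131, -0.127, 0.112]
ft_force: [0.1, 0.7, -3.6]
gripper_width: 10.3
gripper_force: 108.5
t 36.23 tcp [521.1 -34.4 153.5] x [ 0.994 -0.081  0.071] z [ 0.07  -0.009 -0.997] F [ 0.8  0.9 -2.7] w 10.6 gf 108.4 q [-0.22  0.48  1.77  0.01  0.81  1.43]
nose [-21.2 -69.5] 19.171596575627518
[(array([-32.5, -20.6]), 190), (array([-31.8, -67.7]), 187), (array([ -32.1, -114.9]), 186)]
[(array([ -58.9, -283.5]), 148), (array([ -44.4, -123.9]), 216), (array([-44.1, -76.7]), 225), (array([-43.9, -28.5]), 235), (array([-51. , 100.3]), 167)]
```

```bash
python3 -m jog '[{"translation":[-0.2,0,-0.01],"dr":[0,0,0],"hand":-1},{"translation":[-0.3,0,-0.02],"dr":[0,0,0],"hand":-1},{"translation":[-0.3,0,-0.02],"dr":[0,0,0],"hand":-1},{"translation":[-0.3,0,-0.02],"dr":[0,0,0],"hand":-1},{"translation":[-0.3,0,-0.02],"dr":[0,0,0],"hand":-1},{"translation":[-0.3,0,-0.02],"dr":[0,0,0],"hand":-1},{"translation":[-0.3,0,-0.02],"dr":[0,0,0],"hand":-1},{"translation":[-0.3,0,-0.02],"dr":[0,0,0],"hand":-1},{"translation":[-0.3,0,-0.02],"dr":[0,0,0],"hand":-1},{"translation":[-0.3,0,-0.02],"dr":[0,0,0],"hand":-1},{"translation":[-0.3,0,-0.02],"dr":[0,0,0],"hand":-1},{"translation":[-0.3,0,-0.02],"dr":[0,0,0],"hand":-1}]' | sed -n 2p
python3 -m jog '[{"translation":[-0.3,0,-0.02],"dr":[0,0,0],"hand":-1},{"translation":[-0.3,0,-0.02],"dr":[0,0,0],"hand":-1},{"translation":[-0.3,0,-0.02],"dr":[0,0,0],"hand":-1},{"translation":[-0.2,0,-0.02],"dr":[0,0,0],"hand":-1},{"translation":[-0.1,0,-0.3],"dr":[0,0,0],"hand":-1},{"translation":[0,0,-0.5],"dr":[0,0.1,0],"hand":-1},{"translation":[0,0,-0.8],"dr":[0,0.15,0],"hand":-1},{"translation":[0,0,-0.8],"dr":[0,0.15,0],"hand":-1},{"translation":[0,0,-0.8],"dr":[0,0.1,0],"hand":-1},{"translation":[0,0,-0.5],"dr":[0,0.1,0],"hand":-1},{"translation":[0,0,-0.2],"dr":[0,0,0],"hand":-1},{"translation":[0,0,0],"dr":[0,0,0],"hand":-1}]'
python3 - <<'E'
from h import *
t=snap("top");s=snap("scene")
p,M=st();print((M.T@[0,0,1]).round(2), "yaw",np.degrees(np.arctan2(M[1,0],M[0,0])))
print("nose",sh(p+160*M[:,0]+146*M[:,2]),(p+160*M[:,0]+146*M[:,2])[2])
for im in(t,s):print([(c[0],c[1]) for c in caps(im,110) if 300<c[0][0]<600 ])
E
```

```text
ee_pos: [433.9, -27.4, 153.0]
time_s: 39.22
ee_pos: [394.1, -23.9, 249.8]
tool_rot: [3.12, -0.126, 0.242]
ft_force: [-0.4, -1.1, -3.0]
gripper_width: 11.0
gripper_force: 108.5
t 39.33 tcp [393.9 -23.8 249.2] x [ 0.985 -0.079  0.153] z [ 0.153 -0.016 -0.988] F [-0.6  0.6 -3.9] w 10.5 gf 108.5 q [-0.27  0.1   2.02  0.03  0.87  1.36]
[ 0.15  0.   -0.99] yaw -4.612981084628391
nose [-138.2  -68.8] 129.49057922646222
[([569.0, 10.0], 225), ([564.0, -37.0], 225), ([561.0, -83.0], 230), ([508.0, 291.0], 198), ([469.0, 285.0], 203), ([423.0, 279.0], 206)]
[([525.0, -107.0], 210), ([529.0, -59.0], 213), ([534.0, -12.0], 222), ([521.0, 316.0], 232), ([584.0, 325.0], 522)]
```

```bash
python3 -m jog '[{"translation":[0,0,0],"dr":[0.06,0,-0.42],"hand":-1},{"translation":[0,0,0],"dr":[0.13,0,-0.84],"hand":-1},{"translation":[0,0,0],"dr":[0.13,0,-0.84],"hand":-1},{"translation":[0,0,0],"dr":[0.13,0,-0.84],"hand":-1},{"translation":[0,0,0],"dr":[0.13,0,-0.84],"hand":-1},{"translation":[0,0,0],"dr":[0.13,0,-0.84],"hand":-1},{"translation":[0,0,0],"dr":[0.13,0,-0.84],"hand":-1},{"translation":[0,0,0],"dr":[0.13,0,-0.84],"hand":-1}]' >/dev/null
python3 -m jog '[{"translation":[0,0,0],"dr":[0.13,0,-0.84],"hand":-1},{"translation":[0,0,0],"dr":[0.13,0,-0.84],"hand":-1},{"translation":[0,0,0],"dr":[0.13,0,-0.84],"hand":-1},{"translation":[0,0,0],"dr":[0.13,0,-0.84],"hand":-1},{"translation":[0,0,0],"dr":[0.13,0,-0.84],"hand":-1},{"translation":[0,0,0],"dr":[0.13,0,-0.84],"hand":-1},{"translation":[0,0,0],"dr":[0.13,0,-0.84],"hand":-1},{"translation":[0,0,0],"dr":[0.06,0,-0.42],"hand":-1},{"translation":[0,0,0],"dr":[0,0,0],"hand":-1}]'
python3 - <<'E'
from h import *
t=snap("top");p,M=st();print(M.round(3),"yaw",np.degrees(np.arctan2(M[1,0],M[0,0])))
print("to",(M.T@(np.array([502,170,235])-p)/25).round(2))
print([(c[0],c[1]) for c in caps(t,13) if 300<c[0][0]<600 ])
E
```

```text
time_s: 41.45
ee_pos: [394.2, -23.9, 249.2]
tool_rot: [-1.999, -2.272, -0.15]
ft_force: [-0.5, 0.1, -3.8]
gripper_width: 10.7
gripper_force: 108.5
t 41.5 tcp [394.2 -23.9 249.3] x [-0.125  0.981  0.149] z [-0.018  0.148 -0.989] F [-0.6 -1.1 -3.8] w 10.4 gf 108.5 q [-0.34  0.18  1.92  0.15  1.11 -0.54]
[[-0.125  0.992 -0.018]
 [ 0.981  0.127  0.148]
 [ 0.149  0.001 -0.989]] yaw 97.28063690052961
to [6.98 5.26 1.63]
[([521.0, 314.0], 197), ([478.0, 308.0], 203), ([428.0, 302.0], 206), ([420.0, 164.0], 246), ([372.0, 156.0], 244), ([325.0, 151.0], 252)]
```

```bash
python3 -m jog '[{"translation":[0.4,0.3,0.1],"dr":[0,0,0],"hand":-1},{"translation":[0.7,0.5,0.15],"dr":[0,0,0],"hand":-1},{"translation":[0.8,0.6,0.2],"dr":[0,0,0],"hand":-1},{"translation":[0.8,0.6,0.2],"dr":[0,0,0],"hand":-1},{"translation":[0.8,0.6,0.2],"dr":[0,0,0],"hand":-1},{"translation":[0.8,0.6,0.2],"dr":[0,0,0],"hand":-1},{"translation":[0.8,0.6,0.2],"dr":[0,0,0],"hand":-1},{"translation":[0.8,0.6,0.2],"dr":[0,0,0],"hand":-1},{"translation":[0.7,0.5,0.15],"dr":[0,0,0],"hand":-1},{"translation":[0.4,0.35,0.1],"dr":[0,0,0],"hand":-1},{"translation":[0,0,0],"dr":[0,0,0],"hand":-1}]'
python3 - <<'E'
from h import *
p,M=st()
print("nose",p+160*M[:,0]+146*M[:,2])
g=np.array([M[0,0],M[1,0],0]);g/=np.linalg.norm(g);print(g)
E
```

```text
time_s: 42.88
ee_pos: [501.4, 171.6, 233.5]
tool_rot: [-1.997, -2.274, -0.15]
ft_force: [-0.9, -0.3, -3.8]
gripper_width: 10.7
gripper_force: 108.3
t 42.88 tcp [501.4 171.6 233.5] x [-0.128  0.981  0.149] z [-0.018  0.148 -0.989] F [-0.9 -0.3 -3.8] w 10.7 gf 108.3 q [ 0.12  0.41  1.64  0.17  1.1  -0.09]
nose [478.31753216 350.02182798 112.90269697]
[-0.12902737  0.99164103  0.        ]
```

```bash
python3 -m jog '[{"translation":[0.37,0,0],"dr":[0,-0.45,0],"hand":-1},{"translation":[0.37,0,0],"dr":[0,-0.45,0],"hand":-1},{"translation":[0.37,0,0],"dr":[0,-0.45,0],"hand":-1},{"translation":[0.37,0,0],"dr":[0,-0.45,0],"hand":-1},{"translation":[0.37,0,0],"dr":[0,-0.45,0],"hand":-1},{"translation":[0.37,0,0],"dr":[0,-0.45,0],"hand":-1},{"translation":[0.37,0,0],"dr":[0,-0.45,0],"hand":-1},{"translation":[0.37,0,0],"dr":[0,-0.4,0],"hand":-1},{"translation":[0,0,0],"dr":[0,0,0],"hand":-1}]'
python3 - <<'E'
from h import *
p,M=st()
print("nose",p+160*M[:,0]+146*M[:,2])
s=snap("scene");print([(c[2],c[1],c[0]) for c in caps(s,20) if c[0][1]>200])
E
```

```text
time_s: 44.0
ee_pos: [491.5, 243.7, 228.2]
tool_rot: [1.89, 2.151, -0.33]
ft_force: [-0.2, -0.4, -3.4]
gripper_width: 10.9
gripper_force: 108.5
t 44.0 tcp [491.5 243.7 228.2] x [-0.121  0.933 -0.339] z [ 0.044 -0.336 -0.941] F [-0.2 -0.4 -3.4] w 10.9 gf 108.5 q [ 0.46  0.52  1.49 -0.34  1.26  0.46]
nose [478.51144305 343.83416115  36.54290651]
[([490.5, 329.0], 779, [452.0, 342.0]), ([457.8, 351.3], 67, [540.0, 313.0])]
```

```bash
python3 -m jog '[{"translation":[0.28,0,-0.28],"dr":[0,-0.38,0],"hand":-1},{"translation":[0.28,0,-0.28],"dr":[0,-0.38,0],"hand":-1},{"translation":[0.28,0,-0.28],"dr":[0,-0.38,0],"hand":-1},{"translation":[0.28,0,-0.3],"dr":[0,-0.38,0],"hand":-1},{"translation":[0.28,0,-0.3],"dr":[0,-0.38,0],"hand":-1},{"translation":[0,0,0],"dr":[0,0,0],"hand":-1},{"translation":[0,0,0],"dr":[0,0,0],"hand":-1}]'
python3 - <<'E'
from h import *
p,M=st()
print("nose",p+160*M[:,0]+146*M[:,2])
s=snap("scene","d5");cv2.imwrite('pics/d5c.png',cv2.resize(s["img"][220:420,390:590,::-1],(500,500)))
E
```

```text
time_s: 44.92
ee_pos: [486.3, 289.2, 246.1]
tool_rot: [1.738, 1.974, -0.546]
ft_force: [0.0, -1.4, -1.3]
gripper_width: 10.6
gripper_force: 108.7
t 44.92 tcp [486.3 289.2 246.1] x [-0.103  0.813 -0.573] z [ 0.074 -0.568 -0.82 ] F [ 0.  -1.4 -1.3] w 10.6 gf 108.7 q [ 0.62  0.63  1.34 -0.53  1.5   0.62]
nose [480.59363227 336.34552496  34.72000828]
```

View pics/d5c.png

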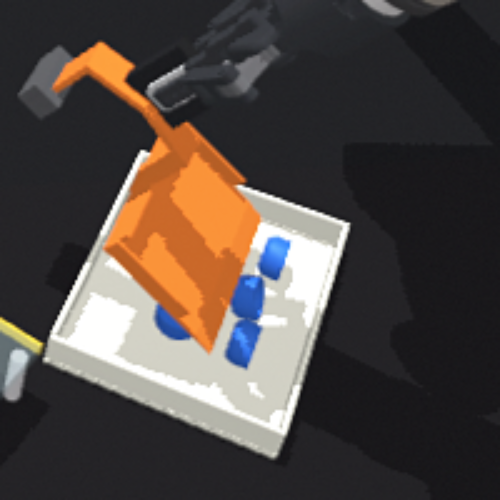

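The second three are off the nose and in the tray. I lift away.

```bash
python3 -m jog '[{"translation":[-0.25,0,-0.1],"dr":[0,0,0],"hand":-1},{"translation":[-0.4,0,-0.3],"dr":[0,0,0],"hand":-1},{"translation":[-0.4,0,-0.5],"dr":[0,0,0],"hand":-1},{"translation":[-0.4,0,-0.5],"dr":[0,0,0],"hand":-1},{"translation":[-0.4,0,-0.5],"dr":[0,0,0],"hand":-1},{"translation":[-0.4,0,-0.5],"dr":[0,0,0],"hand":-1},{"translation":[-0.4,0,-0.5],"dr":[0,0,0],"hand":-1},{"translation":[0,0,0],"dr":[0,0.73,0],"hand":-1},{"translation":[0,0,0],"dr":[0,0.73,0],"hand":-1},{"translation":[0,0,0],"dr":[0,0.73,0],"hand":-1},{"translation":[0,0,0],"dr":[0,0.73,0],"hand":-1},{"translation":[0,0,0],"dr":[0,0.73,0],"hand":-1}]' >/dev/null
python3 -m jog '[{"translation":[0,0,0],"dr":[0,0.7,0.85],"hand":-1},{"translation":[0,0,0],"dr":[0,0,0.85],"hand":-1},{"translation":[0,0,0],"dr":[0,0,0.85],"hand":-1},{"translation":[0,0,0],"dr":[0,0,0.85],"hand":-1},{"translation":[0,0,0],"dr":[0,0,0.85],"hand":-1},{"translation":[0,0,0],"dr":[0,0,0.85],"hand":-1},{"translation":[0,0,0],"dr":[0,0,0.85],"hand":-1},{"translation":[0,0,0],"dr":[0,0,0.85],"hand":-1},{"translation":[0,0,0],"dr":[0,0,0.85],"hand":-1},{"translation":[0,0,0],"dr":[0,0,0.85],"hand":-1},{"translation":[0,0,0],"dr":[0,0,0.85],"hand":-1},{"translation":[0,0,0],"dr":[0,0,0.85],"hand":-1}]'
python3 - <<'E'
from h import *
p,M=st();print(M.round(3))
t=snap("top");s=snap("scene")
for im in(t,s):print([(c[0],c[1]) for c in caps(im,13) if 300<c[0][0]<720 ])
# rail refine
for im,n in((t,"t"),(s,"s")):
  m=cv2.inRange(im["img"],(120,120,120),(255,255,255))
cv2.imwrite('pics/rail.png',np.hstack([cv2.resize(t["img"][255:300,400:550,::-1],(600,180),interpolation=2)[:, :600]]))
cv2.imwrite('pics/e.png',np.vstack([cv2.resize(t["img"][255:300,400:550,::-1],(800,240),interpolation=2),cv2.resize(s["img"][145:235,170:290,::-1],(480,360),interpolation=2).copy() if 0 else np.hstack([cv2.resize(s["img"][145:235,170:290,::-1],(480,360),interpolation=2),cv2.resize(s["img"][280:420,400:540,::-1],(320,360),interpolation=2)])]))
E
```

```text
time_s: 47.98
ee_pos: [487.3, 277.2, 343.5]
tool_rot: [3.107, 0.425, 0.011]
ft_force: [-0.2, -0.5, -3.5]
gripper_width: 10.3
gripper_force: 108.5
t 47.98 tcp [487.3 277.2 343.5] x [0.963 0.269 0.006] z [ 0.008 -0.005 -1.   ] F [-0.2 -0.5 -3.5] w 10.3 gf 108.5 q [ 0.38  0.38  1.36 -0.01  1.4   1.68]
[[ 0.963  0.269  0.008]
 [ 0.269 -0.963 -0.005]
 [ 0.006  0.007 -1.   ]]
[([517.0, 310.0], 111), ([484.0, 303.0], 86), ([427.0, 301.0], 186)]
[([631.0, -265.0], 150), ([498.0, 319.0], 602), ([669.0, 120.0], 164), ([513.0, 360.0], 181)]
```

View pics/e.png

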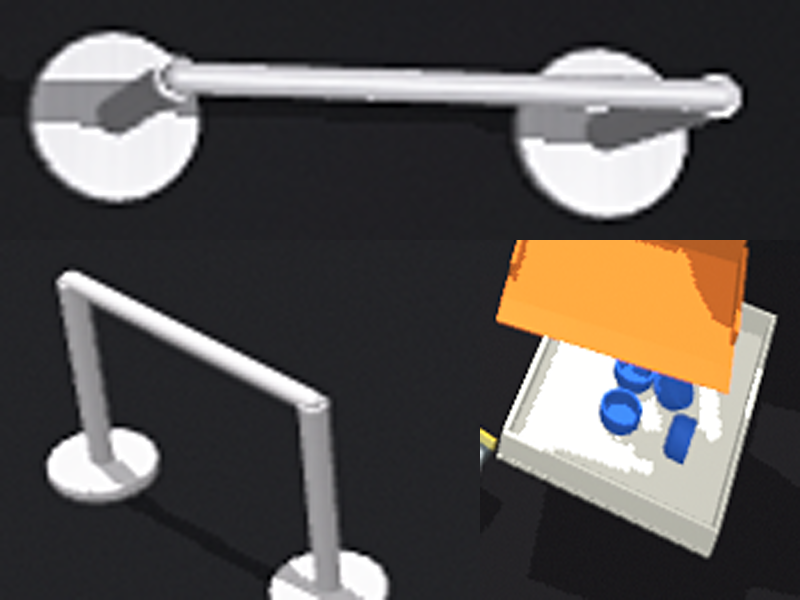

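The top crop gives the rail ends at px (432.3,269.6) and (535.4,272.8), so its middle is about (484.5,-331.5) at yaw -2.6°. The caps are in the tray, partly hidden by the scoop for now. I travel to the rail.

```bash
python3 -m jog '[{"translation":[0,0,0],"dr":[0,0,0.76],"hand":-1},{"translation":[0,0,0],"dr":[0,0,0.76],"hand":-1},{"translation":[0,0,0],"dr":[0,0,0.76],"hand":-1},{"translation":[0,0.97,0],"dr":[0,0,0],"hand":-1},{"translation":[0,0.97,0],"dr":[0,0,0],"hand":-1},{"translation":[0,0.97,0],"dr":[0,0,0],"hand":-1},{"translation":[0,0.97,0],"dr":[0,0,0],"hand":-1},{"translation":[0,0.97,0],"dr":[0,0,0],"hand":-1},{"translation":[0,0.97,0],"dr":[0,0,0],"hand":-1},{"translation":[0,0.97,0],"dr":[0,0,0],"hand":-1},{"translation":[0,0.97,0],"dr":[0,0,0],"hand":-1},{"translation":[0,0.97,0],"dr":[0,0,0],"hand":-1}]' >/dev/null
python3 -m jog '[{"translation":[0,0.97,0],"dr":[0,0,0],"hand":-1},{"translation":[0,0.97,0],"dr":[0,0,0],"hand":-1},{"translation":[0,0.97,0],"dr":[0,0,0],"hand":-1},{"translation":[0,0.97,0],"dr":[0,0,0],"hand":-1},{"translation":[0,0.97,0],"dr":[0,0,0],"hand":-1},{"translation":[0,0.97,0],"dr":[0,0,0],"hand":-1},{"translation":[0,0.97,0],"dr":[0,0,0],"hand":-1},{"translation":[0,0.97,0],"dr":[0,0,0],"hand":-1},{"translation":[0,0.97,0],"dr":[0,0,0],"hand":-1},{"translation":[0,0.97,0],"dr":[0,0,0],"hand":-1},{"translation":[0,0.97,0],"dr":[0,0,0],"hand":-1},{"translation":[0,0.97,0],"dr":[0,0,0],"hand":-1}]'
python3 - <<'E'
from h import *
shift([484.5,-331.5,320],-2.6)
t=snap("top");s=snap("scene")
for im in(t,s):print([(c[0],c[1]) for c in caps(im,13) if 300<c[0][0]<720 ])
cv2.imwrite('pics/tr.png',np.hstack([cv2.resize(t["img"][220:350,110:230,::-1],(369,400),interpolation=2),cv2.resize(s["img"][270:410,400:540,::-1],(400,400),interpolation=2)]))
E
```

```text
time_s: 51.08
ee_pos: [465.1, -232.1, 345.2]
tool_rot: [3.137, -0.062, 0.011]
ft_force: [-0.2, -0.3, -2.8]
gripper_width: 10.8
gripper_force: 108.6
t 51.08 tcp [ 465.1 -232.1  345.2] x [ 0.999 -0.04   0.007] z [ 0.007 -0.004 -1.   ] F [-0.2 -0.3 -2.8] w 10.8 gf 108.6 q [-0.61  0.3   1.47  0.    1.36  1.  ]
tool shift units [0.93 3.94 1.03]
world turn deg -0.32 tool dr z units 0.04
[([521.0, 314.0], 198), ([519.0, 365.0], 152), ([478.0, 325.0], 404), ([428.0, 302.0], 206), ([425.0, 353.0], 159)]
[([631.0, -265.0], 148), ([427.0, 300.0], 230), ([418.0, 349.0], 148), ([490.0, 319.0], 769), ([669.0, 120.0], 166), ([513.0, 360.0], 177)]
```

View pics/tr.png

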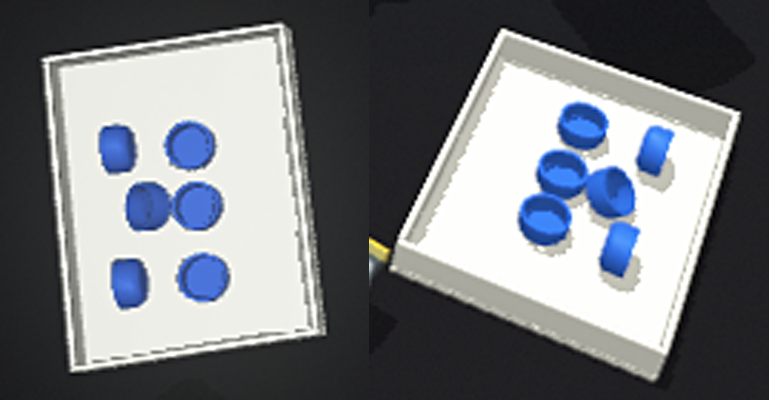

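All six caps are inside the tray. Now the rail.

```bash
python3 -m jog '[{"translation":[0.19,0.79,0],"dr":[0,-0.05,0.04],"hand":-1},{"translation":[0.19,0.79,0],"dr":[0,0,0],"hand":-1},{"translation":[0.19,0.79,0],"dr":[0,0,0],"hand":-1},{"translation":[0.19,0.79,0],"dr":[0,0,0],"hand":-1},{"translation":[0.19,0.78,0.4],"dr":[0,0,0],"hand":-1},{"translation":[0,0,0.6],"dr":[0,0,0],"hand":-1},{"translation":[0,0,0],"dr":[0,0,0],"hand":-1}]'
python3 - <<'E'
from h import *
shift([484.5,-331.5,232],-2.6)
p,M=st()
t=snap("top");s=snap("scene")
for im in(t,s):
  m,_=blobs(im["img"],*ORG,30)
  for c in cv2.findContours(m,0,2)[0]:
    if cv2.contourArea(c)>300: print(cv2.approxPolyDP(c,3,True)[:,0].tolist())
for q in((160,75,0),(160,-75,0)):
  X=p+M@[q[0],-q[1],146-q[2]]; print(X.round(0),proj(t,X).round(1),proj(s,X).round(1))
E
```

```text
time_s: 52.05
ee_pos: [483.8, -330.0, 317.9]
tool_rot: [-3.141, 0.076, 0.004]
ft_force: [-0.0, 0.5, -2.6]
gripper_width: 11.1
gripper_force: 108.4
t 52.05 tcp [ 483.8 -330.   317.9] x [ 0.999 -0.049 -0.003] z [-0.003  0.    -1.   ] F [-0.   0.5 -2.6] w 11.1 gf 108.4 q [-0.73  0.45  1.32 -0.    1.37  0.89]
tool shift units [0.04 0.06 3.44]
world turn deg 0.18 tool dr z units -0.02
t 52.05 tcp [ 483.8 -330.   317.9] x [ 0.999 -0.049 -0.003] z [-0.003  0.    -1.   ] F [-0.   0.5 -2.6] w 11.1 gf 108.4 q [-0.73  0.45  1.32 -0.    1.37  0.89]
[[448, 188], [451, 241], [487, 239], [490, 252], [500, 249], [525, 203], [524, 191]]
[[233, 127], [222, 124], [206, 137], [200, 133], [190, 141], [191, 154], [174, 147], [150, 161], [149, 167], [137, 176], [181, 201], [221, 179], [219, 169], [202, 160], [200, 147], [221, 132], [234, 143]]
[ 647. -263.  171.] [448.1 188. ] [183.7 201.9]
[ 640. -413.  171.] [524.1 190.4] [137.3 175.6]
```

```bash
python3 -m jog '[{"translation":[0.03,0.05,0.4],"dr":[0,0,-0.02],"hand":-1},{"translation":[0,0,0.5],"dr":[0,0,0],"hand":-1},{"translation":[0,0,0.5],"dr":[0,0,0],"hand":-1},{"translation":[0,0,0.5],"dr":[0,0,0],"hand":-1},{"translation":[0,0,0.5],"dr":[0,0,0],"hand":-1},{"translation":[0,0,0.5],"dr":[0,0,0],"hand":-1},{"translation":[0,0,0.3],"dr":[0,0,0],"hand":-1},{"translation":[0,0,0.1],"dr":[0,0,0],"hand":-1},{"translation":[0,0,0],"dr":[0,0,0],"hand":-1}]'
python3 -m jog '[{"translation":[0,0,0.06],"dr":[0,0,0],"hand":-1},{"translation":[0,0,0],"dr":[0,0,0],"hand":-1}]'
python3 -m jog '[{"translation":[0,0,0.06],"dr":[0,0,0],"hand":-1},{"translation":[0,0,0],"dr":[0,0,0],"hand":-1}]'
```

```text
time_s: 53.28
ee_pos: [485.3, -332.5, 237.8]
tool_rot: [3.137, -0.072, 0.002]
ft_force: [-0.4, -0.1, -2.0]
gripper_width: 10.9
gripper_force: 108.7
time_s: 53.52
ee_pos: [485.2, -332.4, 236.4]
tool_rot: [3.137, -0.072, 0.002]
ft_force: [-0.9, 0.7, -2.4]
gripper_width: 10.8
gripper_force: 108.7
time_s: 53.78
ee_pos: [485.1, -332.3, 234.6]
tool_rot: [3.138, -0.072, 0.001]
ft_force: [-0.7, 0.1, -2.8]
gripper_width: 10.8
gripper_force: 108.7
```

```bash
for i in 1 2; do python3 -m jog '[{"translation":[0,0,0.06],"dr":[0,0,0],"hand":-1},{"translation":[0,0,0],"dr":[0,0,0],"hand":-1}]' | sed -n '2p;4p'; done; python3 -m jog '[{"translation":[0,0,0.05],"dr":[0,0,0],"hand":-1},{"translation":[0,0,0],"dr":[0,0,0],"hand":-1}]'| sed -n '2p;4p'
```

```text
ee_pos: [485.1, -332.4, 233.0]
ft_force: [0.7, -0.8, -3.1]
ee_pos: [485.1, -332.4, 231.5]
ft_force: [0.1, 0.7, -3.0]
ee_pos: [485.3, -332.4, 230.7]
ft_force: [-0.4, 0.0, -0.4]
```

Contact is at the predicted height, so I release gently.

```bash
python3 -m jog '[{"translation":[0,0,0.02],"dr":[0,0,0],"hand":-1},{"translation":[0,0,0],"dr":[0,0,0],"hand":-1}]' 20
python3 -m jog '[{"translation":[0,0,0],"dr":[0,0,0],"hand":-0.7},{"translation":[0,0,0],"dr":[0,0,0],"hand":-0.6},{"translation":[0,0,0],"dr":[0,0,0],"hand":-0.4},{"translation":[0,0,0],"dr":[0,0,0],"hand":0},{"translation":[0,0,0],"dr":[0,0,0],"hand":0.4},{"translation":[0,0,0],"dr":[0,0,0],"hand":0.4},{"translation":[0,0,0],"dr":[0,0,0],"hand":0.4},{"translation":[0,0,0],"dr":[0,0,0],"hand":0.4}]'
python3 - <<'E'
from h import *
s=snap("scene");t=snap("top")
cv2.imwrite('pics/hang.png',np.hstack([cv2.resize(s["img"][100:280,110:290,::-1],(400,400),interpolation=2),cv2.resize(t["img"][170:320,390:540,::-1],(400,400),interpolation=2)]))
E
```

```text
time_s: 54.78
ee_pos: [485.3, -332.5, 230.6]
tool_rot: [3.137, -0.072, 0.002]
ft_force: [-1.0, 0.9, 4.4]
gripper_width: 10.6
gripper_force: 109.6
time_s: 55.78
ee_pos: [485.2, -332.4, 229.9]
tool_rot: [3.137, -0.072, 0.001]
ft_force: [-0.1, -0.2, 0.1]
gripper_width: 60.2
gripper_force: 0.0
```

View pics/hang.png

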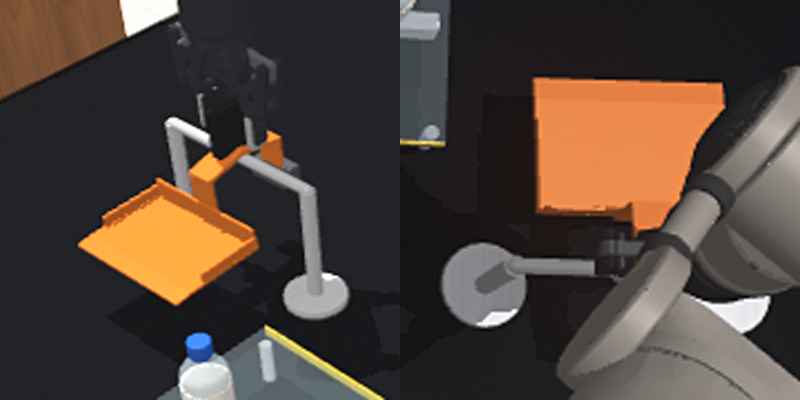

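The scoop hangs on the rail (arch over the bar, about level) with the fingers open. I withdraw straight up and check the level.

```bash
python3 -m jog '[{"translation":[0,0,-0.3],"dr":[0,0,0],"hand":0.6},{"translation":[0,0,-0.6],"dr":[0,0,0],"hand":0.6},{"translation":[0,0,-0.9],"dr":[0,0,0],"hand":0.6},{"translation":[0,0,-0.9],"dr":[0,0,0],"hand":0.6},{"translation":[0,0,-0.9],"dr":[0,0,0],"hand":0.6},{"translation":[0,0,-0.9],"dr":[0,0,0],"hand":0.6},{"translation":[0,0,0],"dr":[0,0,0],"hand":0.6},{"translation":[0,0,0],"dr":[0,0,0],"hand":0.6},{"translation":[0,0,0],"dr":[0,0,0],"hand":0.6},{"translation":[0,0,0],"dr":[0,0,0],"hand":0.6}]'
python3 - <<'E'
from h import *
s=snap("scene");t=snap("top")
o=np.array([485.2,-332.4,84.]);a=np.radians(-2.6);R=np.array([[np.cos(a),-np.sin(a),0],[np.sin(a),np.cos(a),0],[0,0,1]])
for im in(t,s):
  m,_=blobs(im["img"],*ORG,30)
  for c in cv2.findContours(m,0,2)[0]:
    if cv2.contourArea(c)>300: print(cv2.approxPolyDP(c,3,True)[:,0].tolist())
for q in((160,75,0),(160,-75,0)):
  X=o+R@q; print(proj(t,X).round(1),proj(s,X).round(1))
print([(c[0],c[1]) for c in caps(t,13) if 300<c[0][0]<800 ])
E
```

```text
time_s: 57.12
ee_pos: [485.0, -331.9, 341.7]
tool_rot: [3.138, -0.072, -0.0]
ft_force: [0.5, 0.0, 1.0]
gripper_width: 68.5
gripper_force: 0.0
[[440, 199], [442, 248], [476, 245], [478, 249], [487, 244], [494, 249], [506, 245], [514, 234], [510, 201]]
[[235, 161], [226, 157], [223, 164], [210, 172], [204, 168], [195, 176], [196, 188], [180, 180], [145, 210], [190, 236], [225, 211], [223, 202], [207, 194], [205, 182], [225, 166], [236, 175]]
[439.9 197.8] [188.9 235.3]
[510.8 199.8] [144.3 208.5]
[([780.0, 183.0], 75), ([758.0, -168.0], 102), ([521.0, 314.0], 198), ([519.0, 365.0], 153), ([478.0, 325.0], 404), ([428.0, 302.0], 206), ([425.0, 353.0], 158)]
```

The nose corners lie within 1–1.5 px of the level prediction, the caps are in the tray, and the bottle and pot have not moved. I hand it in.

```bash
python3 -c "
from rig import ctrl
print(ctrl.close_job())"
```

```text
the job is handed in; nothing more can be done
None
```

I drew all six caps out with the scoop and put them in the tray (two stand on edge, one leans). The scoop hangs level on the rail, the bottle and pen pot are unmoved, and I handed the job in at about 57 s; no verdict was shown.

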